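# Pack the sensor soak pot and lock it with the chock

## Task

Take the two pressure sensors out of the leaning rack and stand them upright in empty ring places of the round soak pot with the four already there, lowering them in rather than dropping them. Then put the tapered chock into the one place left and press it fully home, so that its foot is on the pot's floor and the cluster is locked tight. Leave the four packed sensors in the pot, leave the brass plug, manifold block, finger pad and jaw bolt where they are, and let go of everything.

Things in the scene. Friction and masses are not known exactly. Their poses are not given: they have to be found in the camera images.
- pot_floor (a point): Round open aluminium soak pot, fixed, on either side of the bench: 138 mm inside, 148 mm outside, rim 60 mm above the bench. Point: centre of its inner floor, 6 mm above the bench; z up. It takes seven round bodies: one in the middle and six places around it, about 46 mm from the middle and 60 degrees apart.
- packed1_mid (a point): Pressure sensor: cream ceramic body 44 mm across, 80 mm tall, edges bevelled (6 mm at the foot), with a steel stem 16 mm across and 45 mm long on top. Point: on its axis, 62.5 mm from the foot; z along the axis to the stem. Already upright and loose in the pot: packed1 in the middle, the other three in the ring; three ring places are empty.
- packed2_mid (a point): Pressure sensor: cream ceramic body 44 mm across, 80 mm tall, edges bevelled (6 mm at the foot), with a steel stem 16 mm across and 45 mm long on top. Point: on its axis, 62.5 mm from the foot; z along the axis to the stem. Already upright and loose in the pot: packed1 in the middle, the other three in the ring; three ring places are empty.
- packed3_mid (a point): Pressure sensor: cream ceramic body 44 mm across, 80 mm tall, edges bevelled (6 mm at the foot), with a steel stem 16 mm across and 45 mm long on top. Point: on its axis, 62.5 mm from the foot; z along the axis to the stem. Already upright and loose in the pot: packed1 in the middle, the other three in the ring; three ring places are empty.
- packed4_mid (a point): Pressure sensor: cream ceramic body 44 mm across, 80 mm tall, edges bevelled (6 mm at the foot), with a steel stem 16 mm across and 45 mm long on top. Point: on its axis, 62.5 mm from the foot; z along the axis to the stem. Already upright and loose in the pot: packed1 in the middle, the other three in the ring; three ring places are empty.
- sensor_a_mid (a point): Pressure sensor: cream ceramic body 44 mm across, 80 mm tall, edges bevelled (6 mm at the foot), with a steel stem 16 mm across and 45 mm long on top. Point: on its axis, 62.5 mm from the foot; z along the axis to the stem. It leans in the rack, 30 degrees from upright, stem towards the robot; draw it out along its axis. 0.3 kg.
- sensor_b_mid (a point): Pressure sensor: cream ceramic body 44 mm across, 80 mm tall, edges bevelled (6 mm at the foot), with a steel stem 16 mm across and 45 mm long on top. Point: on its axis, 62.5 mm from the foot; z along the axis to the stem. It leans in the rack, 30 degrees from upright, stem towards the robot; draw it out along its axis. 0.3 kg.
- chock_mid (a point): Black tapered locking chock, upright between manifold block and finger pad: foot 30 mm across, widening to 48.6 mm at 50 mm height, then straight to 80 mm; on top a steel stem 16 mm across, 45 mm long. Point: on its axis, 62.5 mm above the foot; z up. 0.25 kg. Its taper pushes the loose sensors apart (about 5 to 15 N of push) until its foot is on the pot's floor, its top face level with the sensors' top faces.
- rack: Fixed aluminium rack with three bays 60 mm apart along its y, fins 40 mm high between them, backrest on the robot's side. Bays lean 30 degrees, up and to the rack's -x. Origin on the bench under the middle bay's foot point (34 mm up); 110 by 190 mm, 75 mm high. Two bays hold the sensors, one holds the brass plug, in any order.
- plug_mid (a point): Brass blanking plug: plain cylinder 44 mm in diameter, 60 mm long, no stem, leaning in one bay of the rack. This point is its centre; z is its axis. Bystander: stays in the rack.
- manifold_mid (a point): Brass manifold block standing near the chock, about 75 mm from it (between centres) on the side away from the robot: 45 mm (x) by 56 mm (y) by 100 mm tall. This point is its centre. Bystander.
- fingerpad_mid (a point): Orange polymer finger pad standing on end, about 70 mm from the chock (between centres) on the robot's side: 32 mm (x) by 50 mm (y) by 95 mm tall. This point is its centre. Bystander.
- jawbolt_mid (a point): Steel jaw bolt lying on the bench, 111 mm long along its x, 34 mm across its head. This point is its middle. Bystander.
Things that resemble listed ones, but are neither listed nor needed, are in the scene too. Leave any orange look-alike of the part that bears pot_floor alone.

How it is judged:
On the way, in this order (a step that is already met when the one before it is completed fails the run):
1. both sensors from the rack stand upright on the floor of the pot with the four packed ones (horizontal distance between each of packed1_mid, packed2_mid, packed3_mid, packed4_mid, sensor_a_mid, sensor_b_mid and pot_floor below 0.054 m and z of packed1_mid in the frame of pot_floor between 0.0575 and 0.0675 m and angle between each of packed1_mid, packed2_mid, packed3_mid, packed4_mid, sensor_a_mid, sensor_b_mid's own z axis and vertical below 0.14 rad and z of packed2_mid in the frame of pot_floor between 0.0575 and 0.0675 m and z of packed3_mid in the frame of pot_floor between 0.0575 and 0.0675 m and z of packed4_mid in the frame of pot_floor between 0.0575 and 0.0675 m and z of sensor_a_mid in the frame of pot_floor between 0.0575 and 0.0675 m and z of sensor_b_mid in the frame of pot_floor between 0.0575 and 0.0675 m), for 0.2 s.
2. the chock stands in the last place, fully home on the pot's floor (horizontal distance between chock_mid and pot_floor below 0.054 m and z of chock_mid in the frame of pot_floor between 0.0585 and 0.0665 m and angle between chock_mid's own z axis and vertical below 0.14 rad), for 0.2 s.
At the end, for the whole second after the job is handed in: All six sensors and the chock are inside the pot (axis within 54 mm of the pot's centre), upright within 0.14 rad, feet on the pot's floor within 4 mm, and at rest (all of step 2 and horizontal distance between each of packed1_mid, packed2_mid, packed3_mid, packed4_mid, sensor_a_mid, sensor_b_mid and pot_floor below 0.054 m and z of packed1_mid in the frame of pot_floor between 0.0585 and 0.0665 m and angle between each of packed1_mid, packed2_mid, packed3_mid, packed4_mid, sensor_a_mid, sensor_b_mid's own z axis and vertical below 0.14 rad and linear speed of each of packed1, packed2, packed3, packed4, sensor_a, sensor_b, chock below 0.02 m/s and z of packed2_mid in the frame of pot_floor between 0.0585 and 0.0665 m and z of packed3_mid in the frame of pot_floor between 0.0585 and 0.0665 m and z of packed4_mid in the frame of pot_floor between 0.0585 and 0.0665 m and z of sensor_a_mid in the frame of pot_floor between 0.0585 and 0.0665 m and z of sensor_b_mid in the frame of pot_floor between 0.0585 and 0.0665 m); the robot touches nothing.
It fails at once if the manifold block, finger pad, jaw bolt or brass plug is moved more than 30 mm (distance of any of manifold_mid, fingerpad_mid, jawbolt_mid, plug_mid from where it was at the start of the episode above 0.03 m).
It fails at once if a packed sensor is lifted out of the pot (z of any of packed1_mid, packed2_mid, packed3_mid, packed4_mid in the frame of pot_floor above 0.11 m).
It fails at once if a sensor or the chock is dropped into the pot (falling faster than 0.4 m/s inside it) ((horizontal distance between sensor_a_mid and pot_floor below 0.06 m and z of sensor_a_mid in the frame of pot_floor below 0.1225 m and linear speed of sensor_a above 0.4 m/s) or (horizontal distance between sensor_b_mid and pot_floor below 0.06 m and z of sensor_b_mid in the frame of pot_floor below 0.1225 m and linear speed of sensor_b above 0.4 m/s) or (horizontal distance between chock_mid and pot_floor below 0.06 m and z of chock_mid in the frame of pot_floor below 0.1225 m and linear speed of chock above 0.4 m/s)).
It also fails if it takes over 72 s, if anything falls off the work surface, if the arm or the gripper's body presses on something with over 40 N, if the wrist force passes 120 N, or if a joint passes its speed limit or range.

## Robot

A 6-joint arm with a two-finger parallel gripper is mounted at the origin on the work surface. World frame = base frame: x ahead of the robot, y to its left, z up, the work surface at z = 0. Lengths are in m, angles in rad, forces in N, time in s.
With the tool pointing down it reaches from about 0.15 to 0.775 m from the base axis. Payload 6.1 kg.
Tool frame: the origin (TCP) lies at the very end of the fingers, on their centre line; the grasp point (between the pads) lies 19 mm behind it (bot.tcp_to_grasp is the z of the grasp point in the tool frame, in m); z points along the fingers, y is the direction in which the jaws open and shut (so a half turn about z gives the same grasp; the last joint's range is limited). The gripper opens to 85 mm and grips with 20 to 120 N. Pads are 22 mm wide; open, the fingers measure 114 mm over their backs; the gripper's body (76 mm by 85 mm) begins 54 mm behind the grasp point. The pads swing forward as they close: fully open they stand 13 mm farther back than shut.
Start: joints at [-1.298, 0.126, -0.04, 1.405, 0, 1.571], TCP at [0.141, -0.506, 0.199] pointing down, gripper open.
Joint ranges: [-2.72, 2.72], [-0.95, 1.95], [-1.27, 1.35], [-1.78, 2.02], [-1.46, 1.47], [-3.14, 3.14]. Speed limits (rad/s): [2.39, 2.39, 3.01, 3.14, 3.14, 3.14].

## Interface

Orientations are given as a 3x3 rotation matrix whose columns are the frame's x, y, z axes.
In Python, from bench import bot, vision, look_for, pinpoint gives the robot as it stands.
- The arm moves only by the tool carry_out, never from a script. Its argument "commands" is a list of rows, each a list of 5 numbers: the shift along the world's x, y, z in cm, then the turn about the world's z in rad, then the gripper's target within -1 to 1 (shut at 1, half-way at 0, fully open at -1). A call has 1 to 20 rows; each row shifts and turns the pose as measured when the row begins; what a row does not reach is not made up. A row lasts 1/12 s, in which the tool goes at most 41.7 mm and 7.16 degrees, less where a joint would pass 70% of its speed; a pose out of reach is approached as far as the arm can. A call with a gripper value outside its range is refused whole. The fingers move at their own pace and stop on an object; the grip force is fixed at half the most. Time passes only in rows, so rows that do not move let the fingers close. It gives the time, the measured TCP pose, the force and the opening at its end, in the units of the state.
- bot.get_state(): the state, without advancing time (a new reading comes with each control period).
- vision.read_camera(name): name is "scene" or "top" or "wrist"; returns a dict with "image" (400x640x3 uint8, red, green, blue), "range_z" (400x640 float32, m along the optical axis (not along the pixel's ray), 0 where there is no reading), "mtx" (3x3 intrinsics, pixels), "k1" (the pictures are not rectified: a ray, as slopes to the right and down, at radius r is drawn at 1 + k1 r^2 times it, then the intrinsics apply), "rvec" (rotation vector, rad) and "tvec" (3), from world to camera coordinates, as OpenCV has them. Camera axes: x right, y down, z forward; pixel columns grow to the right and rows downward; lengths in m; the calibration is good to about 2 mm. A picture is of the moment at which its call begins.
- bot.job_done(): hands the job in, once; it reports no verdict.
Trained networks look in a picture, given as the dict that the camera call returned (one of the last four; its "shot" number tells which), for a name from the list of things; names that differ only in an ending like _2 or _b are one class to them, and where a whole thing is asked for, a point or a joint stands for the part that bears it (a point fixed in the world has none). Each returns a list of dicts, best first, with "confidence" (0 to 1); they miss things now and then, are a little off and sometimes report something else, mostly with a low value. They report only what shows in the picture. A call takes as long as a camera call. They do not tell look-alikes from the thing itself.
- look_for(picture, name): "box" ([left, top, right, bottom] in pixels, round what is visible of it).
- pinpoint(picture, name): "uv" ([column, row] in pixels: a listed point, or the origin of a listed thing).
The state is a dict: "time": time; "qpos": joint angles; "qvel": joint speeds; "joint_torque": joint torques, N m; "tcp_pos": TCP position; "orientation": TCP orientation; "ft_force": force on the tool from outside, world axes, zero at the start; "ft_torque": the same for the moment, N m; "grip_width": finger opening in m.
Only numpy, scipy, OpenCV 4.12 (cv2) and the standard library are available. Lean on these libraries where they do the work, as an engineer would, in place of code of your own. Each camera call takes 0.05 s, during which the arm holds its last target. There are 200 camera calls.

## Working session

There is one attempt and no reset: what is moved stays moved. The work goes in short steps, Python scripts to look and compute and a tool call to move; the robot and the scene stay as the last step left them, time stands still between calls to the robot, and variables do not carry over. Pictures are saved under pics/ and viewed, about 8 in all and at most 12, crops included, and the job is handed in when it is done.

Besides the shell and the picture viewer there is one more tool, called after "Emit:" as a command line: name --pt "numbers of a row" for each row, then --argument value for the rest. carry_out: Moves the arm, as the interface text tells. Its arguments: {"type":"object","properties":{"commands":{"type":"array","items":{"type":"array","items":{"type":"number"}}}},"required":["commands"]}

```bash
mkdir -p pics; ls
cat > h.py <<'E'
import numpy as np, cv2
from bench import bot, vision, look_for, pinpoint
def cam(n,save=None,crop=None,scale=1):
    p=vision.read_camera(n)
    if save:
        im=p["image"][:,:,::-1]
        if crop: l,t,r,b=crop; im=im[t:b,l:r]
        cv2.imwrite("pics/"+save,cv2.resize(im,None,fx=scale,fy=scale,interpolation=cv2.INTER_CUBIC))
    return p
def ray(p,uv):
    m=p["mtx"]; a=(uv[0]-m[0,2])/m[0,0]; b=(uv[1]-m[1,2])/m[1,1]
    rd=np.hypot(a,b); r=rd
    for _ in range(30): r=rd/(1+p["k1"]*r*r)
    s=r/rd if rd>0 else 1
    return np.array([a*s,b*s,1.0])
def RT(p): return cv2.Rodrigues(np.array(p["rvec"],float))[0],np.array(p["tvec"],float).ravel()
def at_z(p,uv,z):
    R,t=RT(p); d=R.T@ray(p,uv); c=-R.T@t
    return c+d*(z-c[2])/d[2]
def at_depth(p,uv):
    R,t=RT(p); u,v=int(round(uv[0])),int(round(uv[1]))
    return R.T@(ray(p,uv)*p["range_z"][v,u]-t)
def cloud(p):
    R,t=RT(p); m=p["mtx"]; H,W=p["range_z"].shape
    vv,uu=np.mgrid[:H,:W]; a=(uu-m[0,2])/m[0,0]; b=(vv-m[1,2])/m[1,1]
    rd=np.hypot(a,b); r=rd.copy()
    for _ in range(20): r=rd/(1+p["k1"]*r*r)
    s=np.where(rd>0,r/np.maximum(rd,1e-9),1)
    z=p["range_z"]; P=np.stack([a*s*z,b*s*z,z],-1)
    X=(P-t)@R; X[z<=0]=np.nan
    return X
def proj(p,X):
    R,t=RT(p); c=R@np.array(X)+t; a,b=c[0]/c[2],c[1]/c[2]; s=1+p["k1"]*(a*a+b*b); m=p["mtx"]
    return np.array([m[0,0]*a*s+m[0,2],m[1,1]*b*s+m[1,2]])
E
cat > a.py <<'E'
from h import *
np.set_printoptions(precision=3,suppress=True)
s=bot.get_state(); print(s); print(bot.tcp_to_grasp)
for n in ["scene","top"]:
    p=cam(n,n+"0.png"); print(n,-RT(p)[0].T@RT(p)[1],RT(p)[0][2])
    for k in ["pot_floor","packed1_mid","sensor_a_mid","chock_mid","rack","plug_mid","manifold_mid","fingerpad_mid","jawbolt_mid"]:
        print(k,[(np.round(d["uv"],1),round(d["confidence"],2),at_depth(p,d["uv"])) for d in pinpoint(p,k) if d["confidence"]>.2])
E
python3 a.py
```

```text
pics
{'time': 0.0, 'qpos': array([-1.298,  0.126, -0.041,  1.405, -0.   ,  1.571]), 'qvel': array([ 0.001,  0.001, -0.   ,  0.001,  0.001, -0.   ]), 'joint_torque': array([ -0.005, -43.591,  35.293,   0.017,  -0.   ,   0.   ]), 'tcp_pos': array([ 0.141, -0.505,  0.198]), 'orientation': array([[ 0.963,  0.269, -0.   ],
       [ 0.269, -0.963,  0.002],
       [-0.   , -0.002, -1.   ]]), 'ft_force': array([ 0.629, -0.446, -1.047]), 'ft_torque': array([ 0.035, -0.002,  0.017]), 'grip_width': 0.08530353983009728}
-0.0187
scene [0.848 0.456 0.793] [-0.383 -0.493 -0.781]
pot_floor [(array([429.8, 233.6]), 0.57, array([0.331, 0.2  , 0.006]))]
packed1_mid [(array([241.3, 150.6]), 0.89, array([ 0.556, -0.231,  0.087])), (array([401.1, 324.7]), 0.49, array([0.572, 0.326, 0.091]))]
sensor_a_mid [(array([388.5, 286.4]), 0.82, array([0.545, 0.264, 0.11 ])), (array([330.9, 191.4]), 0.28, array([ 0.458, -0.004,  0.065]))]
chock_mid [(array([250.7, 166.8]), 0.6, array([ 0.555, -0.198,  0.056])), (array([318.6, 210.2]), 0.56, array([0.519, 0.027, 0.077])), (array([309.7, 237.4]), 0.4, array([0.583, 0.
[... 509 characters left out ...]
40. , 287.5]), 0.66, array([0.334, 0.199, 0.004]))]
packed1_mid [(array([431.7, 199.1]), 0.91, array([ 0.535, -0.24 ,  0.092])), (array([185.8, 188.5]), 0.38, array([0.559, 0.309, 0.094]))]
sensor_a_mid [(array([204.5, 201. ]), 0.64, array([0.528, 0.26 , 0.113]))]
chock_mid [(array([315.9, 210.7]), 0.54, array([0.506, 0.018, 0.125]))]
rack [(array([216.9, 191.7]), 0.8, array([0.554, 0.242, 0.078]))]
plug_mid [(array([181.3, 189. ]), 0.7, array([0.558, 0.32 , 0.09 ]))]
manifold_mid [(array([295.8, 184.2]), 0.89, array([0.567, 0.062, 0.104]))]
fingerpad_mid [(array([335.1, 234.9]), 0.89, array([ 0.456, -0.024,  0.095]))]
jawbolt_mid [(array([287.8, 125.4]), 0.73, array([0.724, 0.087, 0.028]))]
```

View pics/scene0.png

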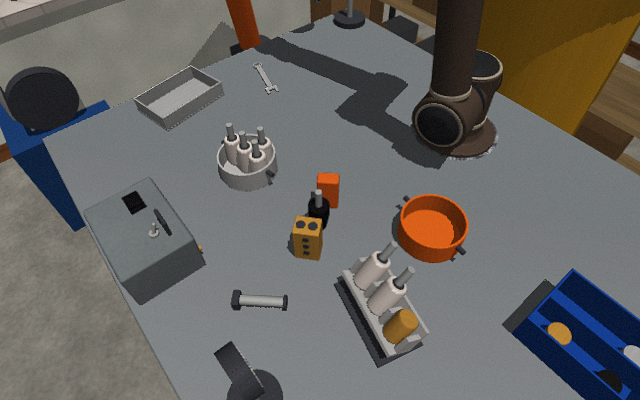

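View pics/top0.png

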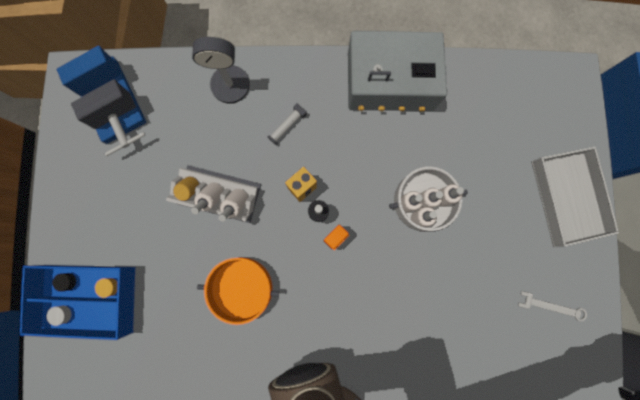

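The scene view shows the grey pot with four sensors near (245,160), chock at (318,210), and the rack with the plug at (400,325). Its sensors are at (372,268) and (387,293). The top view shows the pot at (430,199), the rack sensors at (207,198) and (233,206), and the chock at (318,210). The networks took the orange look-alike at (238,290) for the pot, so I'll ignore that result and fit the grey pot's geometry from depth.

```bash
cat > m.py <<'E'
from h import *
from scipy.optimize import least_squares
np.set_printoptions(precision=4,suppress=True)
def circ(P,r=None):
    f=lambda q:np.hypot(P[:,0]-q[0],P[:,1]-q[1])-(q[2] if r is None else r)
    s=least_squares(f,[*P[:,:2].mean(0),.07],loss="soft_l1",f_scale=.002); return s.x
def clusters(X,mask,minn=4):
    n,l=cv2.connectedComponents(mask.astype(np.uint8),connectivity=8)
    return [X[l==i] for i in range(1,n) if (l==i).sum()>=minn]
if __name__=="__main__":
  for cn in ["top","scene"]:
    p=cam(cn); X=cloud(p); z=X[...,2]; print(cn)
    pr=(np.hypot(X[...,0]-.54,X[...,1]+.235)<.1)
    P=X[pr&(z>.055)&(z<.063)]; P=P[np.hypot(P[:,0]-.54,P[:,1]+.235)>.055]; print("rim",len(P),circ(P))
    for c in clusters(X,pr&(z>.12)): print(" stemtop",len(c),np.median(c,0))
    for c in clusters(X,(np.hypot(X[...,0]-.506,X[...,1]-.018)<.03)&(z>.112)): print(" chock top",len(c),np.median(c,0))
    r=(abs(X[...,0]-.55)<.11)&(abs(X[...,1]-.25)<.13)&(z>.112)
    for c in clusters(X,r,8):
        u,s,v=np.linalg.svd(c-c.mean(0)); a=v[0]*np.sign(v[0,2]); print(" lean",len(c),c.mean(0),a,s,c[c[:,2]>c[:,2].max()-.004].mean(0))
    for k in ["packed1_mid","rack","chock_mid"]:
        print(k,[(np.round(d["uv"],1),round(d["confidence"],2),at_z(p,d["uv"],{"packed1_mid":.0685,"rack":0,"chock_mid":.0625}[k])) for d in pinpoint(p,k) if d["confidence"]>.2])
E
python3 m.py
```

```text
top
rim 425 [ 0.5422 -0.2447  0.0716]
 stemtop 55 [ 0.5498 -0.2883  0.1315]
 stemtop 56 [ 0.5413 -0.2426  0.1318]
 stemtop 47 [ 0.533  -0.1985  0.1319]
 stemtop 56 [ 0.4985 -0.2279  0.1315]
 chock top 45 [0.5118 0.0134 0.1267]
 lean 29 [0.5414 0.2628 0.1131] [-0.047  -0.9966  0.0683] [0.0316 0.0165 0.004 ] [0.5414 0.2628 0.1131]
 lean 115 [0.5133 0.2675 0.1337] [-0.5662  0.2271  0.7923] [0.1426 0.0481 0.036 ] [0.5075 0.2706 0.1451]
 lean 137 [0.5048 0.2086 0.1286] [-0.7169  0.1696  0.6762] [0.2177 0.055  0.0452] [0.4938 0.2118 0.147 ]
packed1_mid [(array([431. , 199.5]), 0.71, array([ 0.5374, -0.2451,  0.0685])), (array([317.9, 208.4]), 0.7, array([0.517 , 0.0134, 0.0685]))]
rack [(array([219.2, 193. ]), 0.85, array([0.5617, 0.2557, 0.    ]))]
chock_mid [(array([316. , 210.7]), 0.9, array([0.5124, 0.0177, 0.0625]))]
scene
rim 317 [ 0.5422 -0.2403  0.0714]
 stemtop 40 [ 0.5506 -0.2838  0.1288]
 stemtop 41 [ 0.4994 -0.2232  0.1284]
 stemtop 40 [ 0.5421 -0.238   0.1289]
 stemtop 44 [ 0.5351 -0.1927  0.129 ]
 chock top 54 [0.5134 0.019  0.1232]
 lean 163 [0.5001 0.2156 0.1305] [-0.5542  0.0832  0.8282] [0.158  0.0548 0.0366] [0.4923 0.2161 0.1451]
 lean 12 [0.5253 0.2079 0.1129] [0.1633 0.9852 0.052 ] [0.0146 0.0041 0.0027] [0.5253 0.2079 0.1129]
 lean 187 [0.5155 0.2731 0.1313] [-0.5958  0.1221  0.7938] [0.1679 0.0598 0.043 ] [0.5096 0.2736 0.1446]
 lean 14 [0.5418 0.2654 0.1126] [-0.0923 -0.9947  0.0454] [0.0163 0.0053 0.0017] [0.5418 0.2654 0.1126]
packed1_mid [(array([242.1, 148.9]), 0.84, array([ 0.543 , -0.2527,  0.0685]))]
rack [(array([375.4, 312.2]), 0.68, array([0.5576, 0.2575, 0.    ]))]
chock_mid [(array([318.3, 209.3]), 0.95, array([0.5115, 0.0159, 0.0625]))]
```

Both cameras agree to within about 4 mm. The pot is near (0.542, -0.2425), with empty places at 40°, 220° and 340°. The rack is yawed about -15°, and the sensors are in its middle and -y bays. Next I move above the -y sensor and refine with the wrist camera.

Emit:
carry_out --pt "1.6 3.6 0.2 0.052 -1" --pt "1.6 3.6 0.2 0.052 -1" --pt "1.6 3.6 0.2 0.052 -1" --pt "1.6 3.6 0.2 0.052 -1" --pt "1.6 3.6 0.2 0.052 -1" --pt "1.6 3.6 0.2 0.052 -1" --pt "1.6 3.6 0.2 0.052 -1" --pt "1.6 3.6 0.2 0.052 -1" --pt "1.6 3.6 0.2 0.052 -1" --pt "1.6 3.6 0.2 0.052 -1" --pt "1.6 3.6 0.2 0.052 -1" --pt "1.6 3.6 0.2 0.052 -1" --pt "1.6 3.6 0.2 0.052 -1" --pt "1.6 3.6 0.2 0.052 -1" --pt "1.6 3.6 0.2 0.052 -1" --pt "1.6 3.6 0.2 0.052 -1" --pt "1.6 3.6 0.2 0.052 -1" --pt "1.6 3.6 0.2 0.052 -1" --pt "1.6 3.6 0.2 0.052 -1" --pt "1.6 3.6 0.2 0.052 -1"

```text
time: 3.07
tcp_pos: [0.4632, 0.2453, 0.2409]
orientation: [[0.217, 0.976, 0.014], [0.976, -0.217, 0.003], [0.006, 0.013, -1.0]]
ft_force: [0.8, -0.4, 0.9]
grip_width: 0.0856
```

```bash
cat > w.py <<'E'
from m import *
import sys
p=cam("wrist",sys.argv[1]); X=cloud(p); z=X[...,2]
s=bot.get_state(); print(s["tcp_pos"],s["orientation"][:2,1],s["ft_force"])
r=(abs(X[...,0]-.54)<.11)&(abs(X[...,1]-.25)<.13)&(z>.112)&(z<.16)
for c in clusters(X,r,30):
    u,sv,v=np.linalg.svd(c-c.mean(0),full_matrices=False); a=v[0]*np.sign(v[0,2]); print(" lean",len(c),c.mean(0),a,c[c[:,2]>c[:,2].max()-.004].mean(0))
for k in ["sensor_a_mid","plug_mid"]:
    print(k,[(np.round(d["uv"],1),round(d["confidence"],2),at_z(p,d["uv"],.088)) for d in pinpoint(p,k) if d["confidence"]>.2])
for F in ([.562,.2575,.034],[.5465,.1995,.034]):
    F=np.array(F); a=np.array([-.483,.129,.866])
    print([np.round(proj(p,F+d*a)) for d in (0,62.5e-3,.08,.125)])
E
python3 w.py w0.png
```

```text
[0.466  0.2511 0.2392] [ 0.9773 -0.2115] [0.8215 3.9813 0.4071]
 lean 396 [0.5105 0.2739 0.1359] [-0.647   0.1065  0.755 ] [0.5065 0.2743 0.1443]
 lean 49 [0.5398 0.2655 0.1127] [-0.3335 -0.9427  0.004 ] [0.5398 0.2655 0.1127]
 lean 381 [0.4961 0.2171 0.1347] [-0.6295  0.0489  0.7755] [0.4914 0.2162 0.1444]
 lean 36 [0.5254 0.2083 0.1127] [-0.2409 -0.9702  0.027 ] [0.5254 0.2083 0.1127]
sensor_a_mid [(array([371.1, 149.2]), 0.87, array([0.5341, 0.2642, 0.088 ]))]
plug_mid [(array([383.8,  94.5]), 0.77, array([0.5576, 0.32  , 0.088 ]))]
[array([385., 144.]), array([369., 148.]), array([364., 150.]), array([347., 154.])]
[array([380., 188.]), array([364., 199.]), array([359., 202.]), array([343., 213.])]
```

View pics/w0.png

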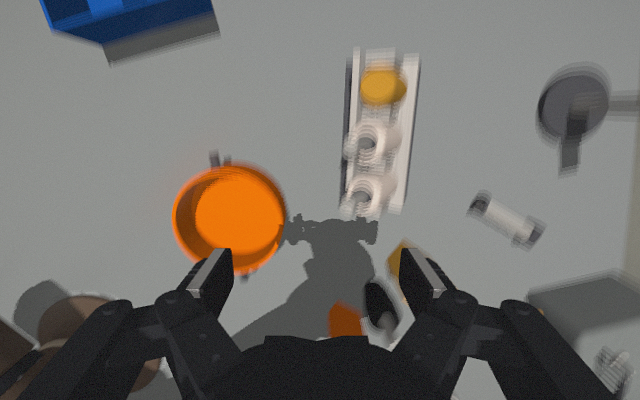

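The blurred wrist view shows the stem tops near (365,145) and (362,197), which fits the rack model to 2 mm. I line up and descend over the -y sensor, with the jaws in the lean plane.

Emit:
carry_out --pt "0.9 -1.2 -0.5 -0.016 -1" --pt "0.9 -1.2 -1.5 -0.016 -1" --pt "0.9 -1.2 -2 -0.016 -1" --pt "0 0 -1 0 -1" --pt "0 0 0 0 -1" --pt "0 0 0 0 -1"

```text
time: 3.72
tcp_pos: [0.4908, 0.2023, 0.1884]
orientation: [[0.272, 0.962, 0.013], [0.962, -0.272, 0.001], [0.005, 0.012, -1.0]]
ft_force: [-0.2, 0.1, 0.1]
grip_width: 0.0856
```

Emit:
carry_out --pt "0.25 1.2 0 0.015 -1" --pt "0 0 0 0 -1" --pt "0 0 -2 0 -1" --pt "0 0 -2 0 -1" --pt "0 0 -1 0 -1" --pt "0 0 0 0 -1" --pt "0 0 0 0 -1"

```text
time: 4.3
tcp_pos: [0.4948, 0.2177, 0.1441]
orientation: [[0.254, 0.967, 0.023], [0.967, -0.254, 0.006], [0.012, 0.02, -1.0]]
ft_force: [-0.9, 0.6, 0.1]
grip_width: 0.0855
```

Emit:
carry_out --pt "-0.1 -0.3 -1.5 0 -1" --pt "0 0 -1 0 -1" --pt "0 0 0 0 -1" --pt "0 0 0 0 -1"

```text
time: 4.63
tcp_pos: [0.4954, 0.2163, 0.1225]
orientation: [[0.252, 0.967, 0.027], [0.967, -0.253, 0.008], [0.015, 0.024, -1.0]]
ft_force: [0.4, -0.1, 0.3]
grip_width: 0.0855
```

```bash
python3 w.py w1.png
```

```text
[0.4955 0.2163 0.1226] [ 0.9672 -0.2527] [ 0.1772 -0.534   0.086 ]
 lean 121 [0.5399 0.2652 0.1126] [-0.1933 -0.9811  0.0041] [0.5399 0.2652 0.1126]
 lean 1308 [0.5112 0.2733 0.1357] [-0.638   0.1293  0.7591] [0.5073 0.2735 0.145 ]
 lean 1174 [0.4969 0.2171 0.1343] [-0.6165  0.0514  0.7857] [0.4924 0.2161 0.1449]
 lean 84 [0.5245 0.2053 0.1126] [0.3447 0.9384 0.0264] [0.5245 0.2053 0.1126]
sensor_a_mid [(array([349.7, 136.3]), 0.85, array([0.5345, 0.2662, 0.088 ]))]
plug_mid [(array([366.8,  57. ]), 0.81, array([0.5578, 0.3151, 0.088 ]))]
[array([373., 134.]), array([346., 138.]), array([336., 140.]), array([301., 146.])]
[array([369., 197.]), array([344., 216.]), array([334., 223.]), array([302., 247.])]
```

View pics/w1.png

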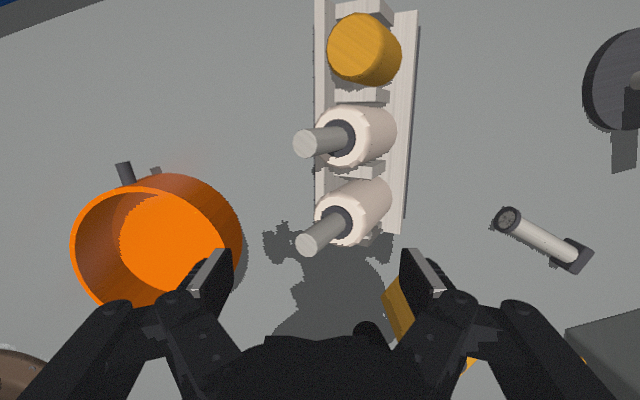

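The sharp wrist view has the stem tip at (307,243), within 5 px of the model, and the pads straddle it at columns 210–440. Closing now.

Emit:
carry_out --pt "-0.1 -0.1 -0.4 0 -1" --pt "0 0 0 0 1" --pt "0 0 0 0 1" --pt "0 0 0 0 1" --pt "0 0 0 0 1" --pt "0 0 0 0 1" --pt "0 0 0 0 1"

```text
time: 5.37
tcp_pos: [0.4955, 0.2156, 0.1201]
orientation: [[0.253, 0.967, 0.03], [0.967, -0.253, 0.01], [0.017, 0.027, -0.999]]
ft_force: [0.3, 1.8, 0.6]
grip_width: 0.0125
```

```bash
python3 w.py w2.png
```

```text
[0.4955 0.2156 0.1201] [ 0.9671 -0.2528] [ 0.1711  0.1145 -1.2017]
 lean 1348 [0.5111 0.2733 0.1357] [-0.64    0.1277  0.7577] [0.5071 0.2737 0.1448]
 lean 117 [0.5402 0.2655 0.1126] [0.2084 0.978  0.0051] [0.5402 0.2655 0.1126]
 lean 1095 [0.4984 0.218  0.1356] [-0.4394  0.123   0.8898] [0.4954 0.2241 0.1583]
 lean 95 [0.5255 0.2079 0.1126] [0.2075 0.9782 0.003 ] [0.5255 0.2079 0.1126]
sensor_a_mid [(array([350.2, 134. ]), 0.78, array([0.5351, 0.2673, 0.088 ]))]
plug_mid [(array([366.5,  55.6]), 0.72, array([0.5575, 0.3151, 0.088 ]))]
[array([373., 133.]), array([346., 138.]), array([336., 139.]), array([301., 145.])]
[array([369., 197.]), array([344., 216.]), array([334., 223.]), array([302., 248.])]
```

View pics/w2.png

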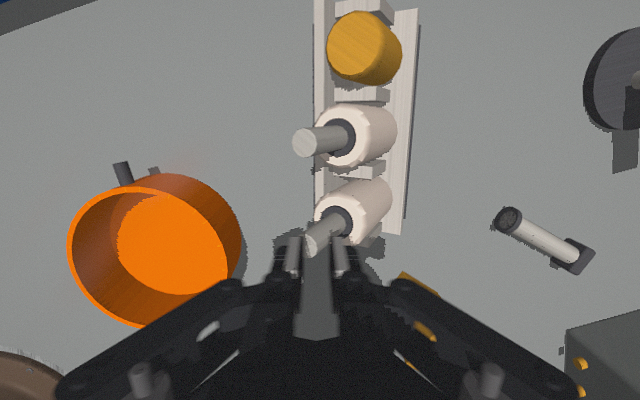

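Run:
```python
from m import *
p=cam("wrist","w3.png",(220,180,420,320),4); s=bot.get_state(); T=s["tcp_pos"]; R=s["orientation"]
for d in (0,-.019,-.04): print("tool",d,T+R[:,2]*d,proj(p,T+R[:,2]*d), "edges",proj(p,T+R[:,2]*d+R[:,0]*.011),proj(p,T+R[:,2]*d-R[:,0]*.011))
print(s["grip_width"],s["ft_force"])
X=cloud(p); 
for v in range(200,290,6): print(v,[(u,np.round(X[v,u]*1000).tolist()) for u in (290,298,306,314,322,330,338)])
```

```text
tool 0 [0.4954 0.2156 0.1201] [316.1663 229.4805] edges [316.1658 213.9449] [316.1667 244.4774]
tool -0.019 [0.4949 0.2154 0.1391] [316.1786 242.1287] edges [316.1784 225.1819] [316.1788 258.4183]
tool -0.04 [0.4942 0.2152 0.1601] [316.1955 259.5897] edges [316.1957 240.7752] [316.1953 277.5656]
0.0003010635496632676 [-0.0773  0.7949 -0.305 ]
200 [(290, [467.0, 207.0, 1.0]), (298, [476.0, 205.0, 1.0]), (306, [484.0, 202.0, -1.0]), (314, [493.0, 202.0, 6.0]), (322, [504.0, 228.0, 97.0]), (330, [509.0, 227.0, 102.0]), (338, [515.0, 227.0, 104.0])]
206 [(290, [465.0, 200.0, -0.0]), (298, [474.0, 199.0, 2.0]), (306, [482.0, 196.0, 1.0]), (314, [496.0, 222.0, 89.0]), (322, [502.0, 223.0, 98.0]), (330, [508.0, 224.0, 105.0]), (338, [514.0, 222.0, 104.0])]
212 [(290, [463.0, 193.0, -2.0]), (298, [472.0, 192.0, 0.0]), (306, [480.0, 189.0, 0.0]), (314, [495.0, 219.0, 93.0]), (322, [501.0, 220.0, 101.0]), (330, [507.0, 219.0, 104.0]), (338, [513.0, 219.0, 107.0])]
218 [(290, [462.0, 188.0, 1.0]), (298, [470.0, 185.0, -1.0]), (306, [479.0, 183.0, 0.0]), (314, [494.0, 214.0, 93.0]), (322, [500.0
[... 1732 characters left out ...]
, [502.0, 226.0, 188.0]), (338, [505.0, 220.0, 181.0])]
272 [(290, [486.0, 230.0, 193.0]), (298, [490.0, 231.0, 196.0]), (306, [492.0, 227.0, 190.0]), (314, [495.0, 226.0, 191.0]), (322, [499.0, 225.0, 191.0]), (330, [502.0, 226.0, 194.0]), (338, [505.0, 227.0, 196.0])]
278 [(290, [487.0, 231.0, 199.0]), (298, [490.0, 231.0, 200.0]), (306, [493.0, 229.0, 198.0]), (314, [495.0, 223.0, 191.0]), (322, [499.0, 227.0, 198.0]), (330, [502.0, 227.0, 199.0]), (338, [505.0, 226.0, 200.0])]
284 [(290, [487.0, 230.0, 202.0]), (298, [490.0, 230.0, 203.0]), (306, [492.0, 228.0, 201.0]), (314, [494.0, 221.0, 191.0]), (322, [498.0, 227.0, 202.0]), (330, [501.0, 226.0, 202.0]), (338, [504.0, 225.0, 202.0])]
```

View pics/w3.png

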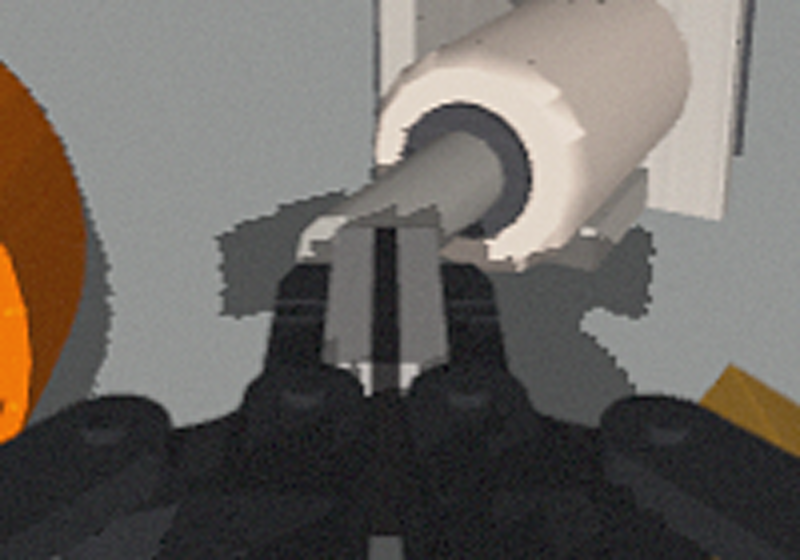

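The jaws closed empty. The depth puts the fingertips at about 0.155 m, while the reported TCP is at 0.120. I'll check this with the scene camera.

Run:
```python
from m import *
s=bot.get_state(); T=s["tcp_pos"]; R=s["orientation"]; print(T,s["grip_width"],s["qpos"])
p=cam("wrist"); print("wristcam",-RT(p)[0].T@RT(p)[1],RT(p)[0][2])
p=cam("scene"); X=cloud(p); L=(X-T)@R
print("proj",proj(p,T))
m=(abs(L[...,0])<.02)&(abs(L[...,1])<.04)
Q=X[m]; Lq=L[m]
for h in np.arange(.10,.22,.006):
    k=abs(Q[:,2]-h)<.003
    print(round(h,3),k.sum(),np.round(Lq[k].min(0)*1000) if k.any() else "",np.round(Lq[k].max(0)*1000) if k.any() else "")
u,v=proj(p,T).astype(int); im=p["image"][v-70:v+50,u-80:u+80,::-1]
cv2.imwrite("pics/s1.png",cv2.resize(im,None,fx=5,fy=5,interpolation=cv2.INTER_CUBIC))
```

```text
[0.4954 0.2156 0.1201] 0.0003010635496632676 [ 0.4125  0.1378 -0.1983  1.2033 -0.0034  2.2388]
wristcam [0.5093 0.2877 0.2969] [-0.0459 -0.2754 -0.9602]
proj [389.6984 251.0609]
0.1 75 [-19.   2.  17.] [20. 40. 24.]
0.106 119 [-19.   8.  12.] [20. 39. 18.]
0.112 111 [-15.   4.   6.] [14. 36. 12.]
0.118 22 [-5.  5. -1.] [ 7. 16.  5.]
0.124 21 [-8. -0. -6.] [ 8. 14. -1.]
0.13 28 [ -7.  -2. -13.] [ 8. 11. -7.]
0.136 25 [ -5.  -3. -19.] [  7.   6. -13.]
0.142 14 [ -4.  -9. -24.] [  8.   3. -19.]
0.148 0  
0.154 3 [  8.   5. -35.] [ 11.   6. -33.]
0.16 15 [  7. -11. -43.] [ 12.  10. -38.]
0.166 27 [ -5. -11. -48.] [ 13.  13. -43.]
0.172 27 [ -0. -13. -55.] [ 13.  13. -49.]
0.178 23 [  4. -12. -61.] [ 12.  13. -55.]
0.184 20 [  5.  -5. -66.] [ 12.  13. -61.]
0.19 14 [  7.  -6. -72.] [ 13.  13. -67.]
0.196 27 [  6. -31. -79.] [ 15.  14. -74.]
0.202 55 [ -9. -34. -85.] [ 15.  32. -79.]
0.208 119 [-11. -38. -91.] [ 15.  36. -84.]
0.214 52 [ -9. -39. -97.] [ 14.  39. -91.]
```

View pics/s1.png

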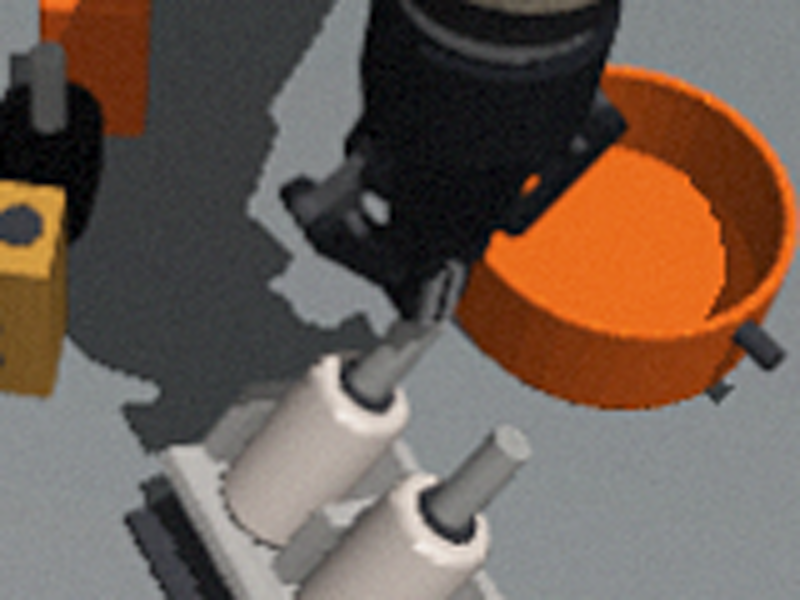

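The scene view confirms it: the fingers end at crop pixel (435,318), above the stem tip. The real fingertips sit about 33 mm higher than the reported TCP, so I open and go that much lower, watching the force.

Emit:
carry_out --pt "0 0 0.3 0 -1" --pt "0 0 0 0 -1" --pt "0 0 0 0 -1" --pt "0 0 0 0 -1" --pt "0 0 0 0 -1" --pt "0 0 0 0 -1" --pt "0 0 -1 0 -1" --pt "0 0 -1 0 -1" --pt "0 0 -1 0 -1" --pt "0 0 0 0 -1" --pt "0 0 0 0 -1"

```text
time: 6.58
tcp_pos: [0.4949, 0.2153, 0.0893]
orientation: [[0.253, 0.967, 0.029], [0.967, -0.253, 0.009], [0.016, 0.026, -1.0]]
ft_force: [-0.5, 0.4, 1.1]
grip_width: 0.0854
```

```bash
cat > fing.py <<'E'
from m import *
s=bot.get_state(); T=s["tcp_pos"]; R=s["orientation"]; print(T,s["grip_width"],s["ft_force"])
p=cam("wrist"); X=cloud(p); L=(X-T)@R
w=s["grip_width"]/2
for sg in (1,-1):
    m=(abs(L[...,0])<.02)&(sg*L[...,1]>w-.012)&(sg*L[...,1]<w+.025)&(L[...,2]<.03)&(L[...,2]>-.09)
    Q=L[m]; print(len(Q), [(round(h,3),int((abs(Q[:,2]-h)<.003).sum())) for h in np.arange(-.08,.03,.006)])
E
python3 fing.py
```

```text
[0.4949 0.2153 0.0893] 0.08538610733686232 [-0.4932  0.3848  1.076 ]
4103 [(np.float64(-0.08), 385), (np.float64(-0.074), 439), (np.float64(-0.068), 400), (np.float64(-0.062), 366), (np.float64(-0.056), 300), (np.float64(-0.05), 191), (np.float64(-0.044), 13), (np.float64(-0.038), 0), (np.float64(-0.032), 0), (np.float64(-0.026), 17), (np.float64(-0.02), 377), (np.float64(-0.014), 163), (np.float64(-0.008), 166), (np.float64(-0.002), 180), (np.float64(0.004), 158), (np.float64(0.01), 155), (np.float64(0.016), 140), (np.float64(0.022), 132), (np.float64(0.028), 110)]
2509 [(np.float64(-0.08), 356), (np.float64(-0.074), 457), (np.float64(-0.068), 403), (np.float64(-0.062), 356), (np.float64(-0.056), 313), (np.float64(-0.05), 190), (np.float64(-0.044), 16), (np.float64(-0.038), 0), (np.float64(-0.032), 0), (np.float64(-0.026), 0), (np.float64(-0.02), 0), (np.float64(-0.014), 0), (np.float64(-0.008), 0), (np.float64(-0.002), 0), (np.float64(0.004), 0), (np.float64(0.01), 0), (np.float64(0.016), 0), (np.float64(0.022), 0), (np.float64(0.028), 0)]
```

The open tips end 46 mm behind the reported TCP, which is the 33 mm offset plus the 13 mm swing, so it is consistent. Lowering 4 mm more and closing.

Emit:
carry_out --pt "0 0 -0.4 0 -1" --pt "0 0 0 0 1" --pt "0 0 0 0 1" --pt "0 0 0 0 1" --pt "0 0 0 0 1" --pt "0 0 0 0 1" --pt "0 0 0 0 1" --pt "0 0 0 0 1" --pt "0 0 0 0 1"

```text
time: 7.38
tcp_pos: [0.5056, 0.2154, 0.0941]
orientation: [[0.254, 0.966, 0.054], [0.967, -0.255, 0.008], [0.022, 0.05, -0.998]]
ft_force: [6.2, -1.8, -1.9]
grip_width: 0.0188
```

Emit:
carry_out --pt "-0.3 0.1 1 0 1" --pt "-0.3 0.1 1 0 1" --pt "-0.2 0 1 0 1" --pt "0 0 1 0 1" --pt "0 0 1 0 1" --pt "0 0 1 0 1" --pt "0 0 1 0 1" --pt "0 0 1 0 1" --pt "0 0 0 0 1" --pt "0 0 0 0 1"

```text
time: 8.22
tcp_pos: [0.5062, 0.2146, 0.1813]
orientation: [[0.258, 0.964, 0.072], [0.966, -0.258, 0.001], [0.02, 0.069, -0.997]]
ft_force: [-1.1, -0.9, -3.7]
grip_width: 0.0139
```

```bash
cat > held.py <<'E'
from m import *
import sys
s=bot.get_state(); T=s["tcp_pos"]; R=s["orientation"]; print(T,R[:,2],s["grip_width"],s["ft_force"])
for cn in ["scene","top"]:
    p=cam(cn,(cn+sys.argv[1]+".png") if len(sys.argv)>1 and cn=="scene" else None); X=cloud(p); im=p["image"].astype(int)
    d=X-T; m=(np.hypot(d[...,0],d[...,1])<.08)&(d[...,2]<.03)&(d[...,2]>-.13)&(X[...,2]>.085)&(im.min(-1)>110)
    m&=(X[...,2]<T[2]+.02)
    c=max(clusters(X,m,5),key=len,default=None)
    if c is None: print(cn,"none"); continue
    print(cn,len(c))
    for h in np.arange(c[:,2].min(),c[:,2].max(),.01):
        k=abs(c[:,2]-h)<.003
        if k.any(): print(round(h,3),k.sum(),c[k].mean(0))
E
python3 held.py 2
```

```text
[0.5062 0.2146 0.1813] [ 0.0719  0.0011 -0.9974] 0.013913887372176647 [-1.1058 -0.8553 -3.7025]
scene 528
0.085 22 [0.5561 0.2673 0.0867]
0.095 74 [0.5432 0.2724 0.0954]
0.105 101 [0.5386 0.2703 0.1053]
0.115 33 [0.5321 0.2699 0.1148]
0.125 17 [0.52   0.2752 0.1248]
0.135 19 [0.5121 0.2768 0.1362]
0.145 27 [0.5081 0.2746 0.1442]
top 153
0.124 2 [0.496  0.2037 0.1247]
0.134 1 [0.4963 0.2006 0.134 ]
0.144 1 [0.4953 0.2003 0.1448]
0.154 3 [0.507  0.2035 0.1537]
0.164 2 [0.5111 0.2067 0.1646]
0.184 23 [0.4968 0.2019 0.1853]
0.194 40 [0.5178 0.2009 0.1921]
```

View pics/scene2.png

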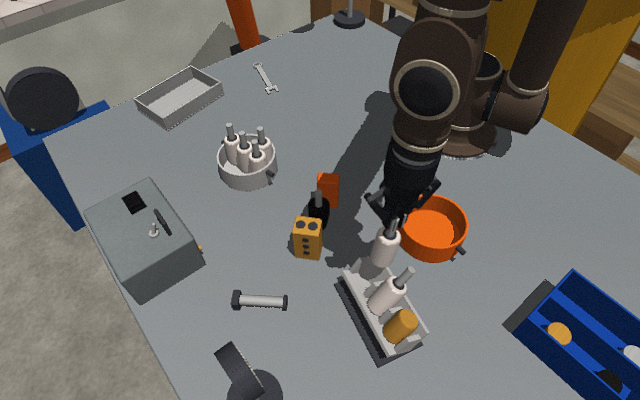

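The sensor is out and hangs close to upright at (387,243), with a 3.7 N load. Now I measure how it sits in the gripper with the wrist camera.

```bash
cat > inhand.py <<'E'
from m import *
s=bot.get_state(); T=s["tcp_pos"]; R=s["orientation"]; print(T,R[:,2],R[:,1],s["grip_width"],s["ft_force"])
p=cam("wrist"); X=cloud(p); L=(X-T)@R; im=p["image"].astype(int)
m=(np.hypot(L[...,0],L[...,1])<.05)&(L[...,2]>-.03)&(L[...,2]<.12)
c=L[m]; W=X[m]
for h in np.arange(-.03,.12,.008):
    k=abs(c[:,2]-h)<.004
    if k.sum()>5: print("Lz",round(h,3),k.sum(),"x",np.round(np.percentile(c[k,0],[2,50,98])*1000,1),"y",np.round(np.percentile(c[k,1],[2,50,98])*1000,1),"Wz",round(W[k,2].mean(),3))
def cyl(q,P,r):
    a=np.array([q[2],q[3],1]); a/=np.linalg.norm(a); d=P-np.array([q[0],q[1],0]); return np.linalg.norm(d-np.outer(d@a,a),axis=1)-r
B=W[(c[:,2]>.005)]; zt=np.percentile(B[:,2],98); S=B[(B[:,2]<zt-.012)]
f=least_squares(cyl,[T[0],T[1],0,0],args=(S,.022),loss="soft_l1",f_scale=.002); q=f.x
print("body axis dir up",q[2:],"at z=T",q[:2]+q[2:]*T[2],"resid",np.median(abs(f.fun)),len(S),"ztop98",zt)
E
python3 inhand.py
```

```text
[0.5062 0.2145 0.1809] [ 0.0718  0.0009 -0.9974] [ 0.9636 -0.2583  0.0691] 0.013862868943264597 [ 0.0909  0.4133 -3.4008]
Lz -0.03 73 x [4. 7. 8.] y [-6.3 -0.1  6.2] Wz 0.209
Lz -0.022 133 x [2.  7.  8.1] y [-6.6  1.1  7. ] Wz 0.203
Lz -0.014 431 x [-0.3  7.  12. ] y [-10.1   2.3  13. ] Wz 0.193
Lz -0.006 1584 x [-5.1 11.5 21. ] y [-18.7   1.8  21.7] Wz 0.188
Lz 0.002 197 x [ 9.4 19.9 22. ] y [-17.2   2.6  20.9] Wz 0.18
Lz 0.01 179 x [ 9.3 19.7 22. ] y [-16.2   3.3  21.4] Wz 0.172
Lz 0.018 159 x [ 9.8 19.9 21.9] y [-16.7   3.4  21.2] Wz 0.164
Lz 0.026 143 x [ 9.5 19.9 21.9] y [-15.7   4.3  22.3] Wz 0.156
Lz 0.034 123 x [ 9.4 19.8 21.9] y [-15.1   5.2  22.2] Wz 0.148
Lz 0.042 114 x [ 9.4 19.8 22. ] y [-15.2   5.   22.6] Wz 0.14
Lz 0.05 109 x [ 9.2 20.  21.9] y [-15.    4.8  23. ] Wz 0.132
Lz 0.058 93 x [ 9.6 20.  22. ] y [-13.5   5.8  23.6] Wz 0.124
Lz 0.066 47 x [ 9.8 20.  49.4] y [-15.    0.8  22.5] Wz 0.117
Lz 0.074 289 x [36.9 44.1 49.4] y [-4.5  6.  16.6] Wz 0.108
Lz 0.082 165 x [34.5 40.7 45.5] y [-13.5  -5.4  20.6] Wz 0.101
Lz 0.09 25 x [36.2 40.5 44. ] y [-15.2  19.6  24.6] Wz 0.094
Lz 0.098 14 x [36.  39.2 42.1] y [17.5 24.  26.6] Wz 0.086
Lz 0.106 269 x [ 2.6 21.9 38.9] y [-18.3 -13.2  27.1] Wz 0.073
Lz 0.114 369 x [ 4.3 24.4 37.6] y [-18.6   9.2  30.7] Wz 0.069
body axis dir up [-0.2236 -0.5038] at z=T [0.5027 0.1939] resid 0.003728403213762414 1878 ztop98 0.17451999797534443
```

In the tool frame, the sensor's top face is at z = -8 mm and its foot at +72 mm. The foot is offset about 4.5 mm along the tool's +y, and the total lean is about 0.11 rad. I'll carry it high to the 340° place.

Emit:
carry_out --pt "0 0 2 0 1" --pt "0 0 2 0 1" --pt "0.3 -2 1 0 1" --pt "0.6 -3.3 0 -0.05 1" --pt "0.6 -3.3 0 -0.05 1" --pt "0.6 -3.3 0 -0.05 1" --pt "0.6 -3.3 0 -0.05 1" --pt "0.6 -3.3 0 -0.05 1" --pt "0.6 -3.3 0 -0.05 1" --pt "0.6 -3.3 0 -0.05 1" --pt "0.6 -3.3 0 -0.05 1" --pt "0.6 -3.3 0 -0.05 1" --pt "0.6 -3.3 0 -0.05 1" --pt "0.6 -3.3 0 -0.05 1" --pt "0.6 -3.3 0 -0.05 1" --pt "0.2 -2 0 0 1" --pt "0 -0.5 0 0 1" --pt "0 0 0 0 1" --pt "0 0 0 0 1"

```text
time: 9.95
tcp_pos: [0.5762, -0.2469, 0.2156]
orientation: [[0.775, 0.631, 0.036], [0.632, -0.774, -0.032], [0.008, 0.047, -0.999]]
ft_force: [-0.5, -0.2, -3.0]
grip_width: 0.0137
```

```bash
cat > pot.py <<'E'
from m import *
import sys
s=bot.get_state(); T=s["tcp_pos"]; R=s["orientation"]; print(T,R[:,2],R[:,1],s["grip_width"],s["ft_force"])
p=cam("wrist",sys.argv[1] if len(sys.argv)>1 else None); X=cloud(p); z=X[...,2]
C=np.array([.542,-.2425]); r=np.hypot(X[...,0]-C[0],X[...,1]-C[1])
P=X[(z>.055)&(z<.064)&(r>.06)&(r<.085)]
if len(P)>40: print("rim",len(P),circ(P), circ(P,.0715))
for lo,hi,n in ((.124,.136,"stem tops"),(.081,.09,"top faces")):
    for c in clusters(X,(r<.06)&(z>lo)&(z<hi),15): print(n,len(c),np.median(c,0),circ(c[:,:2]) if 0 else c.min(0)[:2],c.max(0)[:2])
L=(X-T)@R; m=(abs(L[...,1])<.04)&(abs(L[...,0])<.03)&(L[...,2]>.012)&(L[...,2]<.068); c=L[m]
for h in np.arange(-.006,.068,.008):
    k=(abs(L[...,2]-h)<.004)&(abs(L[...,1])<.04)&(abs(L[...,0])<.03)
    if k.sum()>5: print("Lz",round(h,3),k.sum(),"x",np.round(np.percentile(L[k][:,0],[2,98])*1000,1),"y",np.round(np.percentile(L[k][:,1],[2,98])*1000,1))
E
python3 pot.py w4.png
```

```text
[ 0.5762 -0.2469  0.2156] [ 0.0356 -0.0316 -0.9989] [ 0.6312 -0.7742  0.047 ] 0.013736367672727389 [-0.484  -0.2442 -3.0383]
rim 1163 [ 0.5415 -0.2418  0.071 ] [ 0.5413 -0.2422  0.07  ]
stem tops 240 [ 0.5351 -0.1975  0.1313] [ 0.5258 -0.2053] [ 0.5417 -0.19  ]
stem tops 156 [ 0.5405 -0.2391  0.1311] [ 0.5328 -0.2462] [ 0.548  -0.2337]
stem tops 230 [ 0.4994 -0.227   0.1311] [ 0.4905 -0.235 ] [ 0.5063 -0.2196]
top faces 664 [ 0.5417 -0.2009  0.0865] [ 0.5152 -0.2183] [ 0.5556 -0.1827]
top faces 519 [ 0.5446 -0.2312  0.0864] [ 0.5188 -0.2447] [ 0.5618 -0.22  ]
top faces 676 [ 0.5057 -0.2248  0.0864] [ 0.4836 -0.2488] [ 0.5192 -0.206 ]
Lz -0.006 1578 x [-5.3 20.7] y [-19.3  21. ]
Lz 0.002 203 x [ 8.8 21.7] y [-17.8  20.5]
Lz 0.01 179 x [ 9.1 21.8] y [-17.   20.9]
Lz 0.018 155 x [ 9.1 21.7] y [-16.1  21.1]
Lz 0.026 139 x [ 9.1 21.8] y [-16.6  21.5]
Lz 0.034 127 x [ 9.6 21.6] y [-16.1  21.5]
Lz 0.042 116 x [ 8.9 21.8] y [-14.9  22.5]
Lz 0.05 105 x [ 9.2 21.7] y [-15.4  22.2]
Lz 0.058 95 x [ 9.8 21.7] y [-14.3  22.7]
Lz 0.066 42 x [ 8.8 21.8] y [-15.9  21.9]
```

View pics/w4.png

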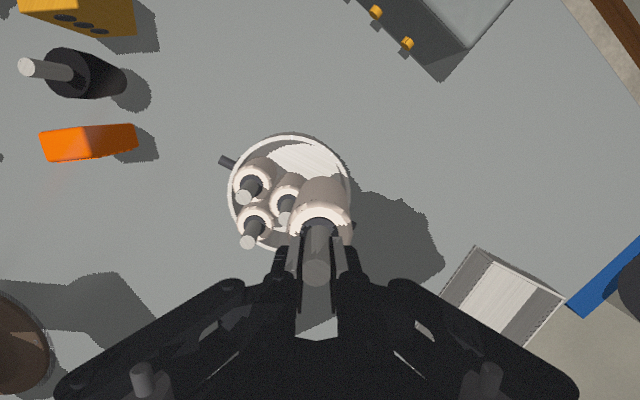

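The view shows the pot at about (290,195), with packed stems at (248,190), (285,210) and (250,232). The held sensor is at (318,225), over the empty side. I'll shift to the free-place centre and lower until the foot is just above the rim.

Emit:
carry_out --pt "0.5 -0.5 0 0 1" --pt "0 0 0 0 1" --pt "0 0 -1.5 0 1" --pt "0 0 -1.5 0 1" --pt "0 0 -1.5 0 1" --pt "0 0 -1 0 1" --pt "0 0 0 0 1" --pt "0 0 0 0 1"

```text
time: 10.67
tcp_pos: [0.5836, -0.2436, 0.1616]
orientation: [[0.767, 0.64, 0.04], [0.642, -0.766, -0.031], [0.011, 0.05, -0.999]]
ft_force: [-0.6, -0.0, -3.4]
grip_width: 0.0139
```

```bash
python3 pot.py
```

```text
[ 0.5836 -0.2436  0.1616] [ 0.0403 -0.0311 -0.9987] [ 0.6403 -0.7665  0.0497] 0.01386646655480144 [-0.5563 -0.0375 -3.3977]
rim 1526 [ 0.5414 -0.2418  0.0712] [ 0.5412 -0.242   0.07  ]
stem tops 74 [ 0.5941 -0.2263  0.1299] [ 0.58   -0.2308] [ 0.6006 -0.2244]
stem tops 381 [ 0.535  -0.1974  0.1312] [ 0.5255 -0.2054] [ 0.5417 -0.1897]
stem tops 150 [ 0.5434 -0.2379  0.1308] [ 0.5337 -0.2443] [ 0.5487 -0.234 ]
stem tops 203 [ 0.5026 -0.2249  0.1307] [ 0.4936 -0.235 ] [ 0.506  -0.2196]
top faces 958 [ 0.5422 -0.2007  0.0865] [ 0.5147 -0.2191] [ 0.5552 -0.1826]
top faces 611 [ 0.5433 -0.2304  0.0863] [ 0.519  -0.2425] [ 0.5609 -0.2201]
top faces 968 [ 0.5065 -0.226   0.0864] [ 0.4822 -0.2489] [ 0.5197 -0.2058]
Lz -0.006 1583 x [-5.4 20.7] y [-19.4  21. ]
Lz 0.002 205 x [ 8.9 21.7] y [-17.6  20.5]
Lz 0.01 173 x [ 8.8 21.7] y [-17.6  20.8]
Lz 0.018 153 x [ 9.1 21.8] y [-17.   20.8]
Lz 0.026 198 x [-29.   21.5] y [-35.5  20.9]
Lz 0.034 193 x [-28.2  21.6] y [-35.9  21.1]
Lz 0.042 171 x [-27.6  21.7] y [-36.6  21.5]
Lz 0.05 157 x [-27.5  21.6] y [-37.5  21.9]
Lz 0.058 133 x [-28.2  21.7] y [-38.4  22.4]
Lz 0.066 87 x [-28.3  21.6] y [-38.9  20.5]
```

Emit:
carry_out --pt "-0.2 -0.8 0 0 1" --pt "0 0 0 0 1" --pt "0 0 0 0 1"

```text
time: 10.97
tcp_pos: [0.5826, -0.2523, 0.1642]
orientation: [[0.766, 0.641, 0.043], [0.642, -0.766, -0.032], [0.012, 0.053, -0.999]]
ft_force: [-0.0, -0.2, -3.4]
grip_width: 0.0139
```

Emit:
carry_out --pt "-0.05 0.05 -1 0 1" --pt "0 0 -1 0 1" --pt "0 0 -1 0 1" --pt "0 0 -1 0 1" --pt "0 0 -1 0 1" --pt "0 0 0 0 1"

```text
time: 11.47
tcp_pos: [0.582, -0.2525, 0.1114]
orientation: [[0.767, 0.64, 0.046], [0.641, -0.767, -0.033], [0.014, 0.055, -0.998]]
ft_force: [-0.1, 0.7, -3.7]
grip_width: 0.0139
```

Emit:
carry_out --pt "0 0 -1 0 1" --pt "0 0 -1 0 1" --pt "0 0 -0.5 0 1" --pt "0 0 -0.3 0 1" --pt "0 0 0 0 1" --pt "0 0 0 0 1"

```text
time: 11.97
tcp_pos: [0.5824, -0.2523, 0.0784]
orientation: [[0.767, 0.64, 0.046], [0.642, -0.766, -0.033], [0.014, 0.055, -0.998]]
ft_force: [0.8, 0.8, -0.4]
grip_width: 0.0138
```

The floor now carries the weight (Fz about 0). Releasing and retreating upward.

Emit:
carry_out --pt "0 0 -0.1 0 1" --pt "0 0 0 0 0.3" --pt "0 0 0 0 0" --pt "0 0 0 0 0" --pt "0 0 0 0 0" --pt "0 0 1 0 0" --pt "0 0 2 0 0" --pt "0 0 3 0 -1" --pt "0 0 3 0 -1" --pt "0 0 2 0 -1" --pt "0 0 0 0 -1" --pt "0 0 0 0 -1"

```text
time: 12.97
tcp_pos: [0.5819, -0.2524, 0.1994]
orientation: [[0.767, 0.64, 0.05], [0.641, -0.766, -0.035], [0.016, 0.059, -0.998]]
ft_force: [-0.2, 0.3, 0.6]
grip_width: 0.0855
```

```bash
python3 pot.py | grep -v Lz
python3 - <<'E'
from m import *
for n in ("scene","top"):
    X=cloud(cam(n)); z=X[...,2]; m=(np.hypot(X[...,0]-.542,X[...,1]+.2425)<.08)&(z>.12)&(z<.137)
    for c in clusters(X,m,8): print(n,len(c),np.median(c,0))
E
```

```text
[ 0.5819 -0.2524  0.1994] [ 0.0502 -0.0353 -0.9981] [ 0.6397 -0.7663  0.0593] 0.08553891137809777 [-0.1738  0.2595  0.5853]
rim 1629 [ 0.5413 -0.2417  0.0711] [ 0.5412 -0.2418  0.07  ]
stem tops 255 [ 0.585  -0.2539  0.131 ] [ 0.577  -0.2622] [ 0.5923 -0.2466]
stem tops 284 [ 0.5349 -0.1975  0.1312] [ 0.5253 -0.2054] [ 0.5415 -0.1898]
stem tops 253 [ 0.5419 -0.2413  0.1311] [ 0.533  -0.2494] [ 0.5484 -0.2338]
stem tops 242 [ 0.55   -0.2864  0.1311] [ 0.5411 -0.2947] [ 0.5568 -0.2792]
stem tops 211 [ 0.5006 -0.228   0.1311] [ 0.4911 -0.2349] [ 0.5058 -0.2196]
top faces 789 [ 0.5875 -0.2468  0.0863] [ 0.5625 -0.2762] [ 0.6018 -0.2327]
top faces 782 [ 0.5421 -0.2026  0.0864] [ 0.5153 -0.2191] [ 0.5555 -0.1826]
top faces 859 [ 0.5473 -0.2366  0.0862] [ 0.52  -0.263] [ 0.5621 -0.2202]
top faces 743 [ 0.5548 -0.2795  0.0862] [ 0.5272 -0.3017] [ 0.5706 -0.2657]
top faces 788 [ 0.5065 -0.2261  0.0864] [ 0.484  -0.2487] [ 0.5198 -0.2059]
scene 41 [ 0.5512 -0.2834  0.1289]
scene 41 [ 0.4998 -0.2226  0.1291]
scene 41 [ 0.5418 -0.2371  0.1293]
scene 45 [ 0.5869 -0.2505  0.1291]
scene 42 [ 0.5352 -0.1931  0.1296]
top 20 [ 0.5902 -0.2533  0.1319]
top 53 [ 0.55   -0.288   0.1323]
top 53 [ 0.5413 -0.2424  0.1321]
top 47 [ 0.5341 -0.1984  0.1314]
top 56 [ 0.4987 -0.2276  0.1319]
```

The first sensor is upright on the floor at (0.585, -0.254). I go back for the middle-bay sensor with the tool turned half round, so its small accumulated tilt gets cancelled.

Emit:
carry_out --pt "-0.35 2.55 0.1 0.12 -1" --pt "-0.35 2.55 0.1 0.12 -1" --pt "-0.35 2.55 0 0.12 -1" --pt "-0.35 2.55 0 0.12 -1" --pt "-0.35 2.55 0 0.12 -1" --pt "-0.35 2.55 0 0.12 -1" --pt "-0.35 2.55 0 0.12 -1" --pt "-0.35 2.55 0 0.12 -1" --pt "-0.35 2.55 0 0.12 -1" --pt "-0.35 2.55 0 0.12 -1" --pt "-0.35 2.55 0 0.12 -1" --pt "-0.35 2.55 0 0.12 -1" --pt "-0.35 2.55 0 0.12 -1" --pt "-0.35 2.55 0 0.12 -1" --pt "-0.35 2.55 0 0.12 -1" --pt "-0.35 2.55 0 0.12 -1" --pt "-0.35 2.55 0 0.12 -1" --pt "-0.35 2.55 0 0.12 -1" --pt "-0.35 2.55 0 0.12 -1" --pt "-0.35 2 0 0.12 -1"

```text
time: 14.78
tcp_pos: [0.4879, 0.2694, 0.1655]
orientation: [[-0.998, -0.046, -0.032], [-0.047, 0.999, 0.012], [0.032, 0.013, -0.999]]
ft_force: [-0.5, 0.2, -0.7]
grip_width: 0.0856
```

Emit:
carry_out --pt "0 0.5 0 0.12 -1" --pt "0 0 0 0.12 -1" --pt "0 0 0 0.12 -1" --pt "0 0 0 0.12 -1" --pt "0 0 0 0.12 -1" --pt "0 0 0 0.1 -1" --pt "0 0 0 0.05 -1" --pt "0 0 0 0 -1" --pt "0 0 0 0 -1"

```text
time: 15.53
tcp_pos: [0.4787, 0.277, 0.1497]
orientation: [[-0.671, -0.74, -0.051], [-0.739, 0.673, -0.032], [0.058, 0.017, -0.998]]
ft_force: [-0.9, 0.1, -0.1]
grip_width: 0.0855
```

Emit:
carry_out --pt "1 -0.1 0.3 0.11 -1" --pt "1 -0.1 0.3 0.11 -1" --pt "1 -0.1 0.3 0.11 -1" --pt "0 0 0 0.11 -1" --pt "0 0 0 0.02 -1" --pt "0 0 0 0 -1" --pt "0 0 0 0 -1"

```text
time: 16.12
tcp_pos: [0.5072, 0.2719, 0.1538]
orientation: [[-0.267, -0.963, -0.039], [-0.961, 0.269, -0.057], [0.066, 0.022, -0.998]]
ft_force: [-0.0, -0.3, -0.7]
grip_width: 0.0853
```

```bash
python3 w.py w5.png; python3 fing.py
```

```text
[0.5071 0.2719 0.1538] [-0.963   0.2687] [ 0.2705  0.2743 -0.2996]
 lean 88 [0.5405 0.2645 0.1127] [0.2734 0.9617 0.0212] [0.5405 0.2645 0.1127]
 lean 862 [0.5115 0.2702 0.1344] [-0.5857  0.2283  0.7777] [0.5074 0.2728 0.1449]
sensor_a_mid [(array([286.4, 200.7]), 0.92, array([0.5305, 0.2643, 0.088 ]))]
plug_mid [(array([273.2, 257.8]), 0.8, array([0.5582, 0.3132, 0.088 ]))]
[array([260., 190.]), array([285., 202.]), array([294., 207.]), array([324., 221.])]
[array([257., 133.]), array([283., 133.]), array([292., 133.]), array([323., 133.])]
[0.5072 0.272  0.1542] 0.08540878360598107 [ 0.0054 -0.628  -0.6409]
2500 [(np.float64(-0.08), 374), (np.float64(-0.074), 450), (np.float64(-0.068), 394), (np.float64(-0.062), 358), (np.float64(-0.056), 305), (np.float64(-0.05), 183), (np.float64(-0.044), 10), (np.float64(-0.038), 0), (np.float64(-0.032), 0), (np.float64(-0.026), 0), (np.float64(-0.02), 0), (np.float64(-0.014), 0), (np.float64(-0.008), 0), (np.float64(-0.002), 0), (np.float64(0.004), 0), (np.float64(0.01), 0), (np.float64(0.016), 0), (np.float64(0.022), 0), (np.float64(0.028), 0)]
2498 [(np.float64(-0.08), 349), (np.float64(-0.074), 460), (np.float64(-0.068), 398), (np.float64(-0.062), 354), (np.float64(-0.056), 306), (np.float64(-0.05), 191), (np.float64(-0.044), 12), (np.float64(-0.038), 0), (np.float64(-0.032), 0), (np.float64(-0.026), 0), (np.float64(-0.02), 0), (np.float64(-0.014), 0), (np.float64(-0.008), 0), (np.float64(-0.002), 0), (np.float64(0.004), 0), (np.float64(0.01), 0), (np.float64(0.016), 0), (np.float64(0.022), 0), (np.float64(0.028), 0)]
```

Emit:
carry_out --pt "0.1 -0.1 -1.5 0 -1" --pt "0 0 -1.5 0 -1" --pt "0 0 -1.5 0 -1" --pt "0 0 -1 0 -1" --pt "0 0 -0.5 0 -1" --pt "0 0 0 0 -1" --pt "0 0 0 0 -1"

```text
time: 16.9
tcp_pos: [0.5084, 0.2714, 0.0938]
orientation: [[-0.27, -0.962, -0.035], [-0.961, 0.272, -0.055], [0.062, 0.019, -0.998]]
ft_force: [0.2, 0.5, 0.7]
grip_width: 0.0854
```

Emit:
carry_out --pt "0 0 -0.8 0 -1" --pt "0 0 0 0 -1" --pt "0 0 0 0 1" --pt "0 0 0 0 1" --pt "0 0 0 0 1" --pt "0 0 0 0 1" --pt "0 0 0 0 1" --pt "0 0 0 0 1" --pt "0 0 0 0 1" --pt "0 0 0 0 1"

```text
time: 17.73
tcp_pos: [0.5171, 0.2726, 0.0954]
orientation: [[-0.273, -0.962, -0.012], [-0.961, 0.273, -0.052], [0.054, -0.003, -0.999]]
ft_force: [6.6, -1.9, -0.1]
grip_width: 0.0189
```

Same response as before, so it is gripped. Drawing it out.

Emit:
carry_out --pt "-0.3 0.1 1 0 1" --pt "-0.3 0.1 1 0 1" --pt "-0.2 0 1 0 1" --pt "0 0 1 0 1" --pt "0 0 1 0 1" --pt "0 0 1 0 1" --pt "0 0 1 0 1" --pt "0 0 1.5 0 1" --pt "0 0 1.5 0 1" --pt "0 0 2 0 1" --pt "0 0 2 0 1" --pt "0 0 0 0 1" --pt "0 0 0 0 1"

```text
time: 18.82
tcp_pos: [0.515, 0.2713, 0.2428]
orientation: [[-0.276, -0.961, -0.002], [-0.959, 0.275, -0.061], [0.059, -0.015, -0.998]]
ft_force: [0.1, 0.8, -3.4]
grip_width: 0.0131
```

```bash
python3 inhand.py | grep -v axis
```

```text
[0.515  0.2713 0.2428] [-0.0016 -0.0608 -0.9982] [-0.9612  0.2754 -0.0152] 0.013087716638441766 [ 0.1398  0.8345 -3.3546]
Lz -0.03 49 x [4.4 7.6 8.6] y [-6.5 -0.9  5.9] Wz 0.271
Lz -0.022 95 x [3.9 6.7 8. ] y [-8.  -2.2  5. ] Wz 0.265
Lz -0.014 91 x [-1.7  5.7  7. ] y [-11.8  -2.9   5.2] Wz 0.257
Lz -0.006 1681 x [-7.7  6.4 16.8] y [-22.5  -4.2  17.2] Wz 0.249
Lz 0.002 267 x [-0.9 16.3 18.9] y [-21.2   0.2  18.7] Wz 0.243
Lz 0.01 103 x [ 5.6 16.4 18.1] y [-22.2  -5.1  13.4] Wz 0.234
Lz 0.018 97 x [ 4.1 15.  17.2] y [-23.3  -7.6  13.4] Wz 0.226
Lz 0.026 84 x [ 3.2 14.3 16.5] y [-23.7  -6.   12.8] Wz 0.218
Lz 0.034 73 x [ 3.1 13.3 15.5] y [-23.7  -6.5  11.4] Wz 0.21
Lz 0.042 72 x [ 1.5 12.5 14.6] y [-24.5  -7.6  11.9] Wz 0.202
Lz 0.05 57 x [ 0.7 11.4 13.5] y [-24.7  -8.   11.5] Wz 0.194
Lz 0.058 57 x [ 1.9 10.6 12.9] y [-24.1  -7.3  11.1] Wz 0.186
Lz 0.066 45 x [ 1.3 10.1 11.8] y [-24.4  -8.4   8.4] Wz 0.178
```

In hand, the foot offset from the TCP is about (5, 5, -74.5) mm and the lean about 0.07 rad, which is fine. Carrying to the 40° place.

Emit:
carry_out --pt "0.3 -2 0.2 0 1" --pt "0.4 -3.1 0.1 -0.05 1" --pt "0.4 -3.1 0.1 -0.05 1" --pt "0.4 -3.1 0.1 -0.05 1" --pt "0.4 -3.1 0.1 -0.05 1" --pt "0.4 -3.1 0.1 -0.05 1" --pt "0.4 -3.1 0.1 -0.05 1" --pt "0.4 -3.1 0.1 -0.05 1" --pt "0.4 -3.1 0.1 -0.05 1" --pt "0.4 -3.1 0.1 -0.05 1" --pt "0.4 -3.1 0.1 -0.05 1" --pt "0.4 -3.1 0.1 -0.05 1" --pt "0.4 -3.1 0.1 -0.05 1" --pt "0.4 -3.1 0 0 1" --pt "0.2 -3 0 0 1" --pt "0 -1 0 0 1" --pt "0 0 0 0 1" --pt "0 0 0 0 1" --pt "0 0 0 0 1"

```text
time: 20.45
tcp_pos: [0.5585, -0.2092, 0.225]
orientation: [[-0.782, -0.618, -0.079], [-0.618, 0.786, -0.032], [0.082, 0.023, -0.996]]
ft_force: [-1.1, 0.7, -3.1]
grip_width: 0.0132
```

```bash
python3 pot.py
```

```text
[ 0.5585 -0.2092  0.225 ] [-0.079  -0.0324 -0.9963] [-0.6183  0.7856  0.0235] 0.013194567214141362 [-1.0563  0.725  -3.1087]
rim 1325 [ 0.541  -0.2422  0.0713] [ 0.5411 -0.2421  0.07  ]
stem tops 222 [ 0.4979 -0.2279  0.1314] [ 0.4904 -0.2353] [ 0.5056 -0.2202]
stem tops 239 [ 0.5482 -0.2873  0.1312] [ 0.5409 -0.2954] [ 0.5566 -0.2799]
stem tops 214 [ 0.5404 -0.2425  0.1313] [ 0.533  -0.2501] [ 0.5481 -0.235 ]
stem tops 213 [ 0.5333 -0.1985  0.1312] [ 0.5258 -0.2055] [ 0.5411 -0.1903]
stem tops 204 [ 0.5836 -0.255   0.1312] [ 0.5767 -0.2621] [ 0.5919 -0.2477]
top faces 779 [ 0.5034 -0.2331  0.0863] [ 0.4821 -0.2491] [ 0.5194 -0.2061]
top faces 784 [ 0.5431 -0.2815  0.0863] [ 0.5271 -0.3025] [ 0.57   -0.2667]
top faces 927 [ 0.5381 -0.2436  0.0862] [ 0.5193 -0.264 ] [ 0.5625 -0.2208]
top faces 697 [ 0.5301 -0.2051  0.0864] [ 0.5121 -0.2192] [ 0.5526 -0.1833]
top faces 752 [ 0.5782 -0.2534  0.0862] [ 0.5631 -0.2762] [ 0.6017 -0.2337]
Lz -0.006 1667 x [-7.5 17.2] y [-21.8  17.7]
Lz 0.002 274 x [-0.1 19.1] y [-21.   19.3]
Lz 0.01 106 x [ 5.8 18.5] y [-21.9  14.3]
Lz 0.018 95 x [ 4.8 17.5] y [-21.9  13.3]
Lz 0.026 84 x [ 3.9 16.5] y [-22.9  12.8]
Lz 0.034 74 x [ 3.3 15.9] y [-22.6  12.1]
Lz 0.042 67 x [ 2.  14.7] y [-23.8  12.7]
Lz 0.05 62 x [ 1.5 13.6] y [-23.8  11.2]
Lz 0.058 53 x [ 0.1 12.9] y [-24.8  10.1]
Lz 0.066 45 x [ 1.9 12.2] y [-23.7   9.2]
```

Emit:
carry_out --pt "1 -0.3 0 0 1" --pt "0.5 -0.1 0 0 1" --pt "0 0 -1.5 0 1" --pt "0 0 -1.5 0 1" --pt "0 0 -1.5 0 1" --pt "0 0 -0.7 0 1" --pt "0 0 0 0 1" --pt "0 0 0 0 1"

```text
time: 21.17
tcp_pos: [0.5757, -0.2023, 0.1736]
orientation: [[-0.773, -0.629, -0.075], [-0.629, 0.777, -0.032], [0.079, 0.023, -0.997]]
ft_force: [0.5, -0.4, -2.2]
grip_width: 0.0136
```

Emit:
carry_out --pt "-0.15 -1.05 0 0 1" --pt "0 0 0 0 1" --pt "0 0 0 0 1" --pt "0 0 0 0 1"

```text
time: 21.5
tcp_pos: [0.5751, -0.2135, 0.1767]
orientation: [[-0.773, -0.63, -0.072], [-0.63, 0.776, -0.033], [0.077, 0.019, -0.997]]
ft_force: [0.0, -0.1, -2.9]
grip_width: 0.0134
```

Emit:
carry_out --pt "-0.1 0.05 -1 0 1" --pt "0 0 -1 0 1" --pt "0 0 -1 0 1" --pt "0 0 -1 0 1" --pt "0 0 -0.7 0 1" --pt "0 0 0 0 1" --pt "0 0 0 0 1"

```text
time: 22.08
tcp_pos: [0.5732, -0.2131, 0.1258]
orientation: [[-0.774, -0.63, -0.071], [-0.629, 0.777, -0.034], [0.076, 0.019, -0.997]]
ft_force: [-1.7, -0.6, -1.6]
grip_width: 0.0137
```

Emit:
carry_out --pt "0 0 -1 0 1" --pt "0 0 -1 0 1" --pt "0 0 -1 0 1" --pt "0 0 -0.6 0 1" --pt "0 0 -0.4 0 1" --pt "0 0 0 0 1" --pt "0 0 0 0 1"

```text
time: 22.67
tcp_pos: [0.5725, -0.2128, 0.0808]
orientation: [[-0.773, -0.63, -0.073], [-0.629, 0.776, -0.033], [0.077, 0.02, -0.997]]
ft_force: [-0.2, 1.1, 3.0]
grip_width: 0.0134
```

Emit:
carry_out --pt "0 0 0 0 0.3" --pt "0 0 0 0 0" --pt "0 0 0 0 0" --pt "0 0 0 0 0" --pt "0 0 0 0 0" --pt "0 0 1 0 0" --pt "0 0 2 0 0" --pt "0 0 3 0 -1" --pt "0 0 3 0 -1" --pt "0 0 2 0 -1" --pt "0 0 0 0 -1" --pt "0 0 0 0 -1"

```text
time: 23.67
tcp_pos: [0.5735, -0.2131, 0.2016]
orientation: [[-0.774, -0.63, -0.066], [-0.629, 0.776, -0.035], [0.074, 0.015, -0.997]]
ft_force: [0.5, -0.2, 0.5]
grip_width: 0.0853
```

```bash
python3 pot.py | grep -v Lz
python3 - <<'E'
from m import *
for n in ("scene","top"):
    X=cloud(cam(n)); z=X[...,2]
    m=(np.hypot(X[...,0]-.512,X[...,1]-.016)<.03)&(z>.112)
    for c in clusters(X,m,8): print("chock",n,len(c),np.median(c,0))
    m=(np.hypot(X[...,0]-.542,X[...,1]+.2425)<.08)&(z>.12)&(z<.137)
    for c in clusters(X,m,8): print(n,len(c),np.median(c,0))
E
```

```text
[ 0.5735 -0.2131  0.2016] [-0.0664 -0.0352 -0.9972] [-0.63    0.7765  0.0145] 0.08531386815661271 [ 0.5339 -0.1986  0.4869]
rim 1754 [ 0.5412 -0.242   0.0712] [ 0.5412 -0.242   0.07  ]
stem tops 282 [ 0.498  -0.2278  0.1313] [ 0.4903 -0.2353] [ 0.5055 -0.2197]
stem tops 289 [ 0.5485 -0.2874  0.1312] [ 0.5409 -0.2955] [ 0.5562 -0.2796]
stem tops 258 [ 0.5406 -0.2424  0.1313] [ 0.5332 -0.25  ] [ 0.5483 -0.2347]
stem tops 263 [ 0.5333 -0.1985  0.1313] [ 0.5257 -0.2055] [ 0.541  -0.1899]
stem tops 248 [ 0.5841 -0.2557  0.1312] [ 0.5771 -0.263 ] [ 0.5927 -0.2484]
stem tops 249 [ 0.5765 -0.2138  0.1313] [ 0.5695 -0.2209] [ 0.5847 -0.2053]
top faces 919 [ 0.5435 -0.2819  0.0862] [ 0.527  -0.3025] [ 0.5703 -0.2667]
top faces 908 [ 0.5041 -0.2338  0.0863] [ 0.4825 -0.2492] [ 0.5193 -0.2061]
top faces 1970 [ 0.5366 -0.2274  0.0863] [ 0.512 -0.264] [ 0.5622 -0.1826]
top faces 1686 [ 0.5751 -0.2367  0.0863] [ 0.5559 -0.2772] [ 0.6017 -0.1922]
chock scene 56 [0.5131 0.0194 0.123 ]
scene 40 [ 0.5509 -0.2829  0.1287]
scene 40 [ 0.4992 -0.222   0.1288]
scene 42 [ 0.5424 -0.2373  0.1292]
scene 43 [ 0.586  -0.251   0.1294]
scene 46 [ 0.5356 -0.1929  0.129 ]
scene 46 [ 0.5791 -0.2084  0.1293]
chock top 46 [0.5118 0.0134 0.1259]
top 22 [ 0.5825 -0.2603  0.1311]
top 53 [ 0.5499 -0.2883  0.1318]
top 54 [ 0.5412 -0.2425  0.1324]
top 46 [ 0.5337 -0.1988  0.1318]
top 57 [ 0.4986 -0.228   0.1318]
```

All six sensors stand with stem tops at 0.131, so they are on the floor, and the place at 220° is the one left. The current yaw (129°) already suits both the chock grasp and that place. Next, the chock.

Emit:
carry_out --pt "-0.6 2 0 0 -1" --pt "-0.8 3 0 0 -1" --pt "-0.8 3 0 0 -1" --pt "-0.8 3 0 0 -1" --pt "-0.8 3 0 0 -1" --pt "-0.8 3 0 0 -1" --pt "-0.8 3 0 0 -1" --pt "-0.6 2 0 0 -1" --pt "0 0.5 0 0 -1" --pt "0 0 0 0 -1" --pt "0 0 0 0 -1" --pt "0 0 0 0 -1"

```text
time: 24.82
tcp_pos: [0.5008, 0.0191, 0.1821]
orientation: [[-0.774, -0.626, -0.097], [-0.626, 0.779, -0.033], [0.096, 0.035, -0.995]]
ft_force: [0.3, -0.3, -0.3]
grip_width: 0.0855
```

```bash
cat > ch.py <<'E'
from m import *
s=bot.get_state(); T=s["tcp_pos"]; R=s["orientation"]; print(T,R[:,2],R[:,1],s["grip_width"],s["ft_force"], "realtip",T-.033*R[:,2])
p=cam("wrist"); X=cloud(p); z=X[...,2]; r=np.hypot(X[...,0]-.5125,X[...,1]-.0165)
for c in clusters(X,(r<.025)&(z>.119)&(z<.132),15): print("chock stem top",len(c),np.median(c,0),(c.min(0)+c.max(0))/2)
for k,h in (("manifold_mid",.05),("fingerpad_mid",.0475),("chock_mid",.0625)): print(k,[(round(d["confidence"],2),at_z(p,d["uv"],h)) for d in pinpoint(p,k) if d["confidence"]>.3])
E
python3 ch.py
```

```text
[0.5008 0.0191 0.1821] [-0.0967 -0.0328 -0.9948] [-0.6263  0.7788  0.0352] 0.08550408013180161 [ 0.3377 -0.334  -0.2901] realtip [0.504  0.0202 0.215 ]
chock stem top 274 [0.5101 0.0148 0.1252] [0.5107 0.0149 0.1232]
manifold_mid [(0.85, array([0.5705, 0.0551, 0.05  ]))]
fingerpad_mid []
chock_mid [(0.88, array([0.5075, 0.0161, 0.0625]))]
```

Emit:
carry_out --pt "0.7 -0.5 -0.5 0 -1" --pt "0 0 -2 0 -1" --pt "0 0 -2 0 -1" --pt "0 0 -1.5 0 -1" --pt "0 0 0 0 -1" --pt "0 0 0 0 -1"

```text
time: 25.52
tcp_pos: [0.5122, 0.0088, 0.1202]
orientation: [[-0.778, -0.621, -0.092], [-0.621, 0.783, -0.033], [0.092, 0.032, -0.995]]
ft_force: [0.3, 0.1, 0.7]
grip_width: 0.0854
```

```bash
python3 ch.py
```

```text
[0.5122 0.0088 0.1202] [-0.092  -0.0328 -0.9952] [-0.6213  0.7829  0.0316] 0.08543861099484429 [0.3067 0.0683 0.6988] realtip [0.5152 0.0099 0.153 ]
chock stem top 485 [0.5102 0.0145 0.1252] [0.5107 0.015  0.1231]
manifold_mid [(0.92, array([0.572 , 0.0533, 0.05  ]))]
fingerpad_mid []
chock_mid [(0.58, array([0.5106, 0.0172, 0.0625]))]
```

Emit:
carry_out --pt "-0.4 0.5 0 0 -1" --pt "0 0 0 0 -1" --pt "0 0 0 0 -1" --pt "0 0 -1.5 0 -1" --pt "0 0 -1.5 0 -1" --pt "0 0 -1.5 0 -1" --pt "0 0 -0.5 0 -1" --pt "0 0 0 0 -1" --pt "0 0 0 0 -1"

```text
time: 26.47
tcp_pos: [0.5114, 0.016, 0.0757]
orientation: [[-0.778, -0.624, -0.079], [-0.623, 0.781, -0.032], [0.082, 0.024, -0.996]]
ft_force: [-0.8, -0.1, -0.4]
grip_width: 0.0854
```

Emit:
carry_out --pt "-0.3 -0.15 -1 0 -1" --pt "0 0 -0.3 0 -1" --pt "0 0 0 0 1" --pt "0 0 0 0 1" --pt "0 0 0 0 1" --pt "0 0 0 0 1" --pt "0 0 0 0 1" --pt "0 0 0 0 1" --pt "0 0 0 0 1" --pt "0 0 0 0 1"

```text
time: 27.3
tcp_pos: [0.5103, 0.0143, 0.0648]
orientation: [[-0.778, -0.624, -0.074], [-0.623, 0.781, -0.033], [0.078, 0.021, -0.997]]
ft_force: [-0.5, 0.7, -0.9]
grip_width: 0.0143
```

The chock is gripped. Lifting straight up and carrying to the 220° place.

Emit:
carry_out --pt "0 0 1 0 1" --pt "0 0 2 0 1" --pt "0 0 2.5 0 1" --pt "0 0 2.5 0 1" --pt "0 0 2.5 0 1" --pt "0 0 2.5 0 1" --pt "0 0 2 0 1" --pt "0 0 1 0 1" --pt "0 -2 0.2 0 1" --pt "0 -3 0.2 0 1" --pt "0 -3 0.2 0 1" --pt "0 -3 0.2 0 1" --pt "0 -3 0.2 0 1" --pt "0 -3 0.2 0 1" --pt "0 -3 0.2 0 1" --pt "0 -3 0.2 0 1" --pt "0 -2.5 0 0 1" --pt "0 -1 0 0 1" --pt "0 0 0 0 1" --pt "0 0 0 0 1"

```text
time: 28.97
tcp_pos: [0.5018, -0.2599, 0.258]
orientation: [[-0.775, -0.627, -0.078], [-0.627, 0.778, -0.03], [0.079, 0.026, -0.997]]
ft_force: [-0.0, -0.1, -2.4]
grip_width: 0.0141
```

```bash
python3 pot.py; python3 inhand.py | tail -12
```

```text
[ 0.5018 -0.2599  0.258 ] [-0.0778 -0.0297 -0.9965] [-0.6273  0.7783  0.0258] 0.014109195130650466 [-0.0392 -0.1263 -2.3868]
rim 836 [ 0.5404 -0.2427  0.0708] [ 0.541  -0.2422  0.07  ]
stem tops 159 [ 0.548  -0.288   0.1313] [ 0.5414 -0.2953] [ 0.5565 -0.2804]
stem tops 156 [ 0.5833 -0.256   0.1313] [ 0.5769 -0.263 ] [ 0.5918 -0.248 ]
top faces 506 [ 0.5416 -0.284   0.0864] [ 0.5279 -0.3024] [ 0.5694 -0.2668]
top faces 242 [ 0.4901 -0.2363  0.0866] [ 0.4824 -0.2491] [ 0.5005 -0.2063]
top faces 255 [ 0.5801 -0.2677  0.0864] [ 0.5647 -0.2769] [ 0.5995 -0.2586]
Lz -0.006 166 x [ 8.7 23.5] y [-21.4  19.2]
Lz 0.002 143 x [ 7.8 22.9] y [-21.4  19.5]
Lz 0.01 120 x [10.4 22.2] y [-20.1  18.3]
Lz 0.018 36 x [12.2 21.6] y [-12.7  19.2]
Lz 0.034 11 x [15.3 17.2] y [-5.6  6.7]
Lz 0.058 8 x [10.  11.6] y [-5.6  4.7]
[ 0.5019 -0.2596  0.258 ] [-0.0778 -0.03   -0.9965] [-0.6279  0.7779  0.0257] 0.01373984904776121 [-0.1749  0.1248 -2.5536]
Lz -0.03 63 x [4.6 7.9 9.1] y [-6.5  0.3  7.1] Wz 0.286
Lz -0.022 107 x [3.  7.4 8.6] y [-6.7  0.3  7.3] Wz 0.28
Lz -0.014 2469 x [-4.3 10.3 23. ] y [-22.1   0.2  22.7] Wz 0.274
Lz -0.006 163 x [ 9.  21.4 23.4] y [-21.3  -0.4  19.3] Wz 0.266
Lz 0.002 142 x [ 7.6 20.7 22.9] y [-20.7  -1.1  19.6] Wz 0.258
Lz 0.01 125 x [11.4 20.4 22.1] y [-19.3   0.2  18.3] Wz 0.25
Lz 0.018 38 x [ 9.8 19.8 21.7] y [-17.7   0.5  19.3] Wz 0.244
Lz 0.034 11 x [15.5 16.8 17.2] y [-5.6 -0.6  6.7] Wz 0.224
Lz 0.058 11 x [ 9.1 11.  11.7] y [-8.  -0.8  4.7] Wz 0.199
body axis dir up [-0.1063 -0.1177] at z=T [ 0.4998 -0.2614] resid 8.819442314322683e-05 40 ztop98 0.2543710756737754
```

Emit:
carry_out --pt "0.5 -1.25 0 0 1" --pt "0 0 -1.5 0 1" --pt "0 0 -2 0 1" --pt "0 0 -2 0 1" --pt "0 0 -2 0 1" --pt "0 0 -1 0 1" --pt "0 0 0 0 1" --pt "0 0 0 0 1"

```text
time: 29.73
tcp_pos: [0.509, -0.2601, 0.1733]
orientation: [[-0.765, -0.64, -0.073], [-0.64, 0.768, -0.03], [0.075, 0.024, -0.997]]
ft_force: [0.5, -1.1, -1.8]
grip_width: 0.0141
```

Emit:
carry_out --pt "-0.2 -1.1 0 0 1" --pt "0 0 0 0 1" --pt "0 0 0 0 1" --pt "0 0 0 0 1"

```text
time: 30.07
tcp_pos: [0.5085, -0.2716, 0.1773]
orientation: [[-0.764, -0.642, -0.069], [-0.641, 0.767, -0.032], [0.073, 0.02, -0.997]]
ft_force: [-1.5, 0.1, -3.0]
grip_width: 0.014
```

```bash
python3 pot.py
```

```text
[ 0.5085 -0.2716  0.1773] [-0.0689 -0.0319 -0.9971] [-0.6418  0.7666  0.0198] 0.013987036190165562 [-1.5192  0.1371 -2.9858]
rim 1389 [ 0.5404 -0.2428  0.0709] [ 0.541  -0.2423  0.07  ]
stem tops 277 [ 0.5481 -0.2884  0.1312] [ 0.5413 -0.2953] [ 0.5562 -0.2808]
stem tops 285 [ 0.497  -0.2286  0.1313] [ 0.49   -0.2353] [ 0.5051 -0.2204]
stem tops 271 [ 0.5757 -0.2145  0.131 ] [ 0.5695 -0.2211] [ 0.5845 -0.2058]
top faces 407 [ 0.54   -0.2958  0.0866] [ 0.5278 -0.3024] [ 0.57   -0.2849]
top faces 349 [ 0.4893 -0.2363  0.0868] [ 0.4822 -0.2492] [ 0.499 -0.206]
top faces 277 [ 0.5192 -0.1968  0.0866] [ 0.5118 -0.2098] [ 0.5314 -0.1839]
top faces 324 [ 0.5839 -0.2692  0.0863] [ 0.5693 -0.2773] [ 0.5996 -0.2578]
top faces 39 [ 0.5887 -0.2169  0.0881] [ 0.5838 -0.2227] [ 0.5944 -0.2119]
top faces 59 [ 0.5749 -0.1985  0.0866] [ 0.5685 -0.2037] [ 0.5813 -0.1935]
Lz -0.006 162 x [10.7 23.5] y [-20.7  19.1]
Lz 0.002 138 x [11.6 22.8] y [-19.5  19.2]
Lz 0.01 129 x [10.3 22.1] y [-20.5  18.9]
Lz 0.018 37 x [13.2 21.6] y [-14.7  18.1]
Lz 0.034 12 x [15.6 17.6] y [-5.5  6.9]
Lz 0.042 241 x [-29.5 -16.3] y [-39.9  39.6]
Lz 0.05 81 x [-26.7  -4.7] y [-39.5  39.5]
Lz 0.058 68 x [-21.2  11.6] y [-39.8  39.7]
Lz 0.066 53 x [-21.9 -16.9] y [-39.3  38.9]
```

Emit:
carry_out --pt "-0.15 -0.05 -1 0 1" --pt "0 0 -1 0 1" --pt "0 0 -1 0 1" --pt "0 0 -1 0 1" --pt "0 0 -1 0 1" --pt "0 0 -1 0 1" --pt "0 0 0 0 1" --pt "0 0 0 0 1"

```text
time: 30.78
tcp_pos: [0.5057, -0.2718, 0.1095]
orientation: [[-0.764, -0.641, -0.07], [-0.641, 0.767, -0.031], [0.074, 0.021, -0.997]]
ft_force: [0.7, -1.0, -1.3]
grip_width: 0.0142
```

Emit:
carry_out --pt "0.1 0 -0.7 0 1" --pt "0 0 -0.7 0 1" --pt "0 0 -0.6 0 1" --pt "0 0 0 0 1"

```text
time: 31.12
tcp_pos: [0.5067, -0.2731, 0.0887]
orientation: [[-0.764, -0.641, -0.07], [-0.64, 0.767, -0.034], [0.076, 0.019, -0.997]]
ft_force: [-1.3, -0.9, -2.6]
grip_width: 0.0142
```

Emit:
carry_out --pt "0 0 -0.5 0 1" --pt "0 0 -0.5 0 1" --pt "0 0 -0.4 0 1" --pt "0 0 0 0 1"

```text
time: 31.45
tcp_pos: [0.507, -0.2735, 0.0741]
orientation: [[-0.765, -0.641, -0.069], [-0.64, 0.768, -0.035], [0.075, 0.017, -0.997]]
ft_force: [-0.4, -0.6, -3.2]
grip_width: 0.0144
```

Emit:
carry_out --pt "0 0 -0.3 0 1" --pt "0 0 -0.3 0 1" --pt "0 0 -0.3 0 1" --pt "0 0 0 0 1"

```text
time: 31.78
tcp_pos: [0.5081, -0.2736, 0.0715]
orientation: [[-0.765, -0.641, -0.063], [-0.64, 0.767, -0.038], [0.073, 0.012, -0.997]]
ft_force: [-0.5, -1.0, -2.9]
grip_width: 0.0144
```

```bash
python3 pot.py | head -12; python3 inhand.py | sed -n 2,8p
```

```text
[ 0.5081 -0.2736  0.0715] [-0.0633 -0.0376 -0.9973] [-0.6413  0.7672  0.0118] 0.014360103760600046 [-0.5104 -0.9953 -2.9321]
rim 2351 [ 0.5416 -0.2419  0.072 ] [ 0.5411 -0.2422  0.07  ]
stem tops 1784 [ 0.508  -0.274   0.1318] [ 0.4931 -0.2904] [ 0.5247 -0.2578]
stem tops 63 [ 0.5392 -0.2454  0.1254] [ 0.5359 -0.2478] [ 0.5438 -0.2414]
top faces 2845 [ 0.4972 -0.261   0.0872] [ 0.4821 -0.296 ] [ 0.5283 -0.2089]
top faces 933 [ 0.5402 -0.2954  0.0876] [ 0.5307 -0.3025] [ 0.5662 -0.2811]
top faces 517 [ 0.5405 -0.2477  0.088 ] [ 0.5266 -0.2594] [ 0.5642 -0.236 ]
top faces 39 [ 0.5451 -0.2249  0.0867] [ 0.541 -0.23 ] [ 0.5487 -0.2223]
top faces 61 [ 0.57   -0.2324  0.0831] [ 0.5659 -0.235 ] [ 0.5745 -0.2303]
Lz -0.006 410 x [-8.6 23.6] y [-38.3  38.9]
Lz 0.002 349 x [-7. 23.] y [-38.8  38.9]
Lz 0.01 1167 x [-5.7 27.2] y [-39.   38.5]
Lz -0.03 322 x [-42.7 -16.9   8.9] y [-43.7   1.4  45.9] Wz 0.098
Lz -0.022 1427 x [-46.1 -18.6   8.1] y [-45.2  -2.4  45.2] Wz 0.091
Lz -0.014 4220 x [-18.7   2.   22.7] y [-46.1   2.   47.1] Wz 0.087
Lz -0.006 531 x [-8.4 -1.1 23.5] y [-47.3   0.2  47.6] Wz 0.078
Lz 0.002 442 x [-7.  -1.2 23. ] y [-46.9  -0.4  48. ] Wz 0.07
Lz 0.01 1519 x [-5.6 18.2 27.1] y [-48.4  -1.9  47.5] Wz 0.061
Lz 0.018 487 x [-6.3 16.5 27.5] y [-46.4   3.   47.5] Wz 0.055
```

The chock is within about 1 mm of home. I push on to feel the floor.

Emit:
carry_out --pt "0 0 -0.5 0 1" --pt "0 0 -0.5 0 1" --pt "0 0 -0.5 0 1"

```text
time: 32.13
tcp_pos: [0.5096, -0.2746, 0.0706]
orientation: [[-0.765, -0.642, -0.053], [-0.64, 0.767, -0.044], [0.069, 0.0, -0.998]]
ft_force: [-12.9, 7.5, 34.4]
grip_width: 0.0142
```

There are 34 N of push at a reported z of 0.0706, against 0.0708 predicted for a seated foot, so it is home. I relax, open and retreat.

Emit:
carry_out --pt "0 0 0 0 1" --pt "0 0 0 0 0.3" --pt "0 0 0 0 0" --pt "0 0 0 0 0" --pt "0 0 0 0 0" --pt "0 0 1 0 0" --pt "0 0 2 0 0" --pt "0 0 3 0 0" --pt "0 0 3 0 0" --pt "0 0 3 0 0" --pt "-1 0 2 0 0" --pt "-2 0 1 0 0" --pt "-2 0 0 0 0" --pt "-2 0 0 0 0" --pt "-2 0 0 0 0" --pt "0 0 0 0 0" --pt "0 0 0 0 0"

```text
time: 33.55
tcp_pos: [0.418, -0.2731, 0.2299]
orientation: [[-0.764, -0.643, -0.051], [-0.642, 0.766, -0.042], [0.066, 0.001, -0.998]]
ft_force: [0.0, -0.7, 0.5]
grip_width: 0.0426
```

Run:
```python
from m import *
s=bot.get_state(); print(s["tcp_pos"],s["ft_force"],s["grip_width"])
for n in ("scene","top","wrist"):
    p=cam(n,"final_%s.png"%n,(180,90,340,210) if n=="scene" else None,5 if n=="scene" else 1); X=cloud(p); z=X[...,2]
    m=(np.hypot(X[...,0]-.542,X[...,1]+.2425)<.08)&(z>.12)&(z<.14)
    for c in clusters(X,m,8): print(n,len(c),np.median(c,0))
    m=(np.hypot(X[...,0]-.509,X[...,1]+.273)<.022)&(z>.07)&(z<.1); im=p["image"].max(-1)
    k=m&(im<70); print(n,"chock top face",k.sum(),np.median(X[k],0) if k.any() else "")
    for q in ("manifold_mid","fingerpad_mid","jawbolt_mid","plug_mid"):
        print(q,[(round(d["confidence"],2),np.round(d["uv"])) for d in pinpoint(p,q)[:1]]) if n!="wrist" else 0
```

```text
[ 0.418  -0.2731  0.2299] [ 0.0233 -0.6599  0.4721] 0.04261148332387288
scene 41 [ 0.5095 -0.2694  0.1292]
scene 44 [ 0.5581 -0.2839  0.1292]
scene 41 [ 0.4993 -0.2223  0.1283]
scene 43 [ 0.545  -0.2355  0.1292]
scene 45 [ 0.5863 -0.2502  0.1288]
scene 45 [ 0.5348 -0.1924  0.1289]
scene 47 [ 0.5786 -0.2083  0.1287]
scene chock top face 84 [ 0.5052 -0.2657  0.0852]
manifold_mid [(0.79, array([308., 239.]))]
fingerpad_mid [(0.68, array([331., 191.]))]
jawbolt_mid [(0.76, array([259., 301.]))]
plug_mid [(0.82, array([400., 327.]))]
top 53 [ 0.5849 -0.2569  0.132 ]
top 54 [ 0.5779 -0.2134  0.1317]
top 52 [ 0.5578 -0.2885  0.1324]
top 54 [ 0.5433 -0.2401  0.1323]
top 47 [ 0.534  -0.1987  0.1313]
top 50 [ 0.5076 -0.2736  0.1316]
top 56 [ 0.4985 -0.2279  0.1318]
top chock top face 219 [ 0.5069 -0.2677  0.0873]
manifold_mid [(0.86, array([297., 186.]))]
fingerpad_mid [(0.62, array([334., 234.]))]
jawbolt_mid [(0.84, array([287., 126.]))]
plug_mid [(0.96, array([186., 189.]))]
wrist 215 [ 0.4959 -0.2287  0.131 ]
wrist 181 [ 0.553  -0.2901  0.1313]
wrist 203 [ 0.5305 -0.1992  0.1308]
wrist 102 [ 0.5707 -0.2118  0.1296]
wrist chock top face 551 [ 0.5012 -0.2808  0.0864]
```

View pics/final_scene.png

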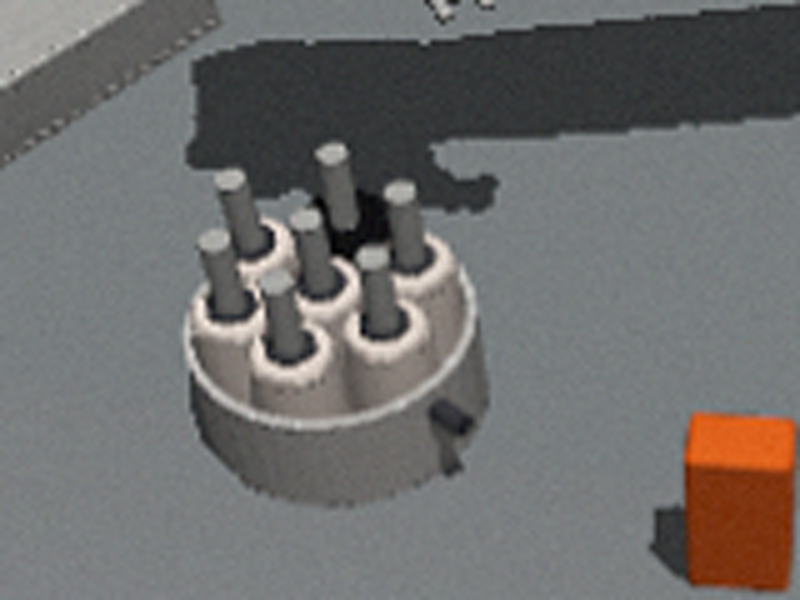

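All seven bodies are level and upright, with the chock stem at (333,155) at the same height as the others. The gripper is clear.

```bash
python3 -c "
from bench import bot
print(bot.job_done())"
```

```text
the job is handed in; nothing more can be done
None
```

The job is handed in at about 34 s. Both rack sensors and the chock are in the pot with the four packed sensors, the gripper is clear, and I saw no sign of a failed condition.

**What I did:**
- I drew both sensors out of the rack by their stems and lowered them into the 340° and 40° places. They were released only once the floor carried their weight.
- I put the chock into the last place, at 220°, and pressed it until the floor pushed back with about 34 N. It was then at z 0.0706, against 0.0708 predicted for fully home. I then released it and backed away.

**Last checks:**
- **Seating:** all seven stem tops read level, 0.131–0.132 m in the top camera and 0.128–0.129 m in the scene camera. The chock's top face reads level with the sensors' top faces.
- **Position:** every axis is about 47 mm or less from the pot centre, and they look upright in the last picture.
- **Bystanders:** the networks found the manifold block, finger pad, jaw bolt and plug within about 5 px of their starting pixels, roughly 10 mm at most. Part of that is the networks' own scatter.

**What disagreed:**
- **Fingertip height:** the real fingertips sit about 33 mm above the reported TCP. My first grasp closed empty because of this, and I allowed for it afterwards.
- **Pot detection:** the networks picked the orange look-alike as the pot, so I located the grey one from depth instead.
- **Cameras:** the top and scene cameras differ by about 4 mm in y and 3 mm in z.
- **Tool drift:** the tool drifted to about 0.1 rad of tilt at worst over the run, but this did not affect the placements.

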